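Press the lid home on a coffee sample tin with one turn of the press's flywheel

TASK

Stand the coffee sample tin whose lid is still sticking up in the ring on the lid press's slide, push the slide fully home under the ram, and turn the flywheel forward (the way its arrow points) once round until its white mark is back at the pointer, so that the lid is pressed in flush and the ram is up again. Then pull the slide fully out with the closed tin standing on it, and let go. Keep the tin upright, press the lid only with the press, never work the ram unless the slide is home, and leave everything else on the bench where it stands.

Things in the scene. Friction and masses are not known exactly. Their poses are not given: they have to be found in the camera images.
- press: fixed blue-green C-frame lid press. Origin on the table under the ram; own -y: the way the slide pulls out, -x: the flywheel's side (towards the robot), z up. In its frame, mm: base x -75..75, y -130..160, 25 high; column y 60..150; head x -45..45, y -48..150, z 168..268; ram with a 54 wide platen at z 136 when up. Tin and knob are reached from above only out in front of the head
- wheel (a joint): flywheel angle (rad). 0: white mark at the pointer, crank handle straight up, ram up; starts within 0.35 of 0. Grows forward (yellow arrow): clockwise seen from the robot's side, its top going to the press's -y. At angle a the handle is at y = -70 sin a, z = 210 + 70 cos a mm in the press's frame. Ram lowest (31 mm down) at 3.14, up at 6.283. No end stop; stays where left; under 10 N at the handle
- wheel_axis (a point): centre of the upright circle, 70 mm in radius and square to the press's x, on which the handle's middle travels: on the shaft, 210 mm above the table, 185 mm from the ram's axis. The dark flywheel is 184 mm across, its rim 61 to 85 mm behind this plane; the red pointer arm from the head reaches over the rim's top at z 306..318 mm, no nearer than 60 mm to this plane
- handle_center (a point): middle of the black revolving crank handle, 92 mm long, 23 mm thick, that sticks out level from the flywheel along the press's -x. It spins freely on its spindle, so that a gripper can hold it from above and go round without turning. The rim's face is 61 mm from this point, the handle's free end 41 mm
- slide (a joint): how far (m) the steel slide is drawn out along the press's -y: 0 fully home (ring under the ram), 0.14 fully out. It starts 0.115 to 0.14 out and moves with about 3 N; hard stops at both ends. The plate is 80 mm wide, its top 36 mm above the table
- nest (a point): middle of the floor inside the locating ring on the slide (on the slide's top face): the ring is aluminium, 68 mm inside, 77 mm outside, 6 mm high; the tin stands in it
- slide_knob (a point): middle of the upright black knob at the front of the slide, 18 mm thick, 42 mm high (its foot on the slide's top, its top 78 mm above the table), 115 mm in front of the ring's centre
- tin_center (a point): the tin to close: round steel tin with a cream and blue band, 62 mm across, 70 mm high to the rim, about 0.2 kg; the point is on its axis, half-way up (35 mm over its foot). Its lid sticks up 5 mm above the rim
- lid_top (a point): centre of the top of that tin's brass plug lid (52 mm across): 40 mm above point tin_center while it sticks up, 35 mm when pressed home (flush with the rim); it resists, goes in under the ram and stays in
- tin_b: bystander: a tin of the same make that is closed already (lid flush), 62 mm across, 70 mm high, near the tin to close; origin under its middle
- bowl_a: bystander: glass cupping bowl with coffee, 84 mm across its rim, 58 mm high, close beside the tin; origin under its middle
- bowl_b: bystander: another such glass bowl, close on the tin's other side; origin under its middle
- pitcher: bystander: steel jug, 81 mm across, 109 mm high, its handle reaching out 70 mm from the middle; origin under its middle
- boat: bystander: white bean tray about 90 x 145 mm, 35 mm high, standing below the crank handle; origin under its middle
- spoon: bystander: steel cupping spoon lying flat, 160 mm long; origin under its middle

How it is judged:
By the outcome, as a careful person would: the job done as asked, in the order asked, and still so for the second after the job is handed in, with the robot touching nothing.
It also fails if it takes over 72 s, if anything falls off the work surface, if the arm or the gripper's body presses on something with over 40 N, if the wrist force passes 120 N, or if a joint passes its speed limit or range.

ROBOT

A 6-joint arm with a two-finger parallel gripper is mounted at the origin on the work surface. World frame = base frame: x ahead of the robot, y to its left, z up, the work surface at z = 0. Lengths are in m, angles in rad, forces in N, time in s.
With the tool pointing down it reaches from about 0.375 to 0.975 m from the base axis. Payload 3.8 kg.
Tool frame: the origin (TCP) lies between the finger pads; the fingertips stand 22 mm ahead of it and the grasp point (between the pads) lies 3 mm ahead of it (bot.finger_overhang is the distance from the TCP to the fingertips, in m); x points along the fingers, y is the direction in which the jaws open and shut, and the axes are right-handed (so a half turn about x gives the same grasp; the last joint's range is limited). The gripper opens to 85 mm and grips with 20 to 120 N. Pads are 22 mm wide; open, the fingers measure 114 mm over their backs; the gripper's body (76 mm by 85 mm) begins 54 mm behind the grasp point. The pads swing forward as they close: fully open they stand 13 mm farther back than shut.
Start: joints at [1.121, 0.264, 1.604, -0, 1.274, -0.037], TCP at [0.271, 0.618, 0.253] pointing down, gripper open.
Joint ranges: [-2.63, 2.63], [-0.94, 2.18], [0.31, 2.57], [-1.31, 4.45], [0, 2.66], [-2.55, 2.55]. Speed limits (rad/s): [2.57, 2.57, 3.14, 3.14, 3.14, 3.14].

INTERFACE

Orientations are given as a rotation vector (axis times angle).
In Python, from workcell import bot gives the robot as it stands. The module is installed in compiled form; this text tells all that it offers.
- The arm moves only by the tool arm_command, never from a script. Its argument "series" is a list that holds one entry, the list of rows, each a list of 7 numbers: the turn, a rotation vector about the tool's x, y, z in rad, then the shift along the tool's x, y, z in cm, then the opening, from 0 (shut) to 1 (fully open). In form: [[[rx, ry, rz, x, y, z, grip], ...]]. A call has 1 to 10 rows; each row shifts and turns the pose as measured when the row begins, along the tool's axes as they then stand; what a row does not reach is not made up. A row lasts 1/10 s, in which the tool goes at most 50 mm and 8.59 degrees, less where a joint would pass 70% of its speed; a pose out of reach is approached as far as the arm can. A call is refused whole if a number of a shift passes 5 or a number of a turn 0.15, either way. A call with a gripper value outside its range is refused whole. The fingers move at their own pace and stop on an object; "newtons" is the grip in N (left out, the last holds). Time passes only in rows, so rows that do not move let the fingers close. It gives the time, the measured TCP pose, the force and the opening at its end, in the units of the state.
- bot.read_state(): the state, without advancing time (a new reading comes with each control period).
- bot.read_camera(name): name is "scene" or "top" or "wrist"; returns (picture, depth): 384x512x3 uint8, blue, green, red; 384x512 float32, m along the optical axis (not along the pixel's ray), 0 where there is no reading.
- bot.camera_info(name): a dict with "K" (3x3 intrinsics, pixels), "extrinsics" (4x4, takes a point from camera to world coordinates). Camera axes: x right, y down, z forward; pixel columns grow to the right and rows downward; lengths in m; the calibration is good to about 2 mm. A picture is of the moment at which its call begins: read the wrist's pose just before it. camera_info takes no time and is no camera call; for the wrist camera it gives the pose at the moment of the call.
- bot.finish_job(): hands the job in, once; it reports no verdict.
The state is a dict: "time": time; "q": joint angles; "joint_vel": joint speeds; "joint_torque": joint torques, N m; "tool_pos": TCP position; "tcp_rot": TCP orientation; "wrist_force": force on the tool from outside, world axes, zero at the start; "torque": the same for the moment, N m; "width": opening from 0.0 (shut) to 1.0 (fully open).
Only numpy, scipy, OpenCV 4.12 (cv2) and the standard library are available. Lean on these libraries where they do the work, as an engineer would, in place of code of your own. Each camera call takes 0.05 s, during which the arm holds its last target.

## Working session

There is one attempt and no reset: what is moved stays moved. The work goes in short steps, Python scripts to look and compute and a tool call to move; the robot and the scene stay as the last step left them, time stands still between calls to the robot, and variables do not carry over. Pictures are saved under pics/ and viewed, and the job is handed in when it is done.

Besides the shell and the picture viewer there is one more tool, called after "Call:" by a JSON object that holds its "api" and its "payload", one argument or row to a line. arm_command: Moves the arm, as the interface text tells. Its arguments: {"type":"object","properties":{"series":{"type":"array"},"newtons":{"type":"number"}},"required":["series"]}

```bash
mkdir -p pics; ls
python3 - <<'E'
from workcell import bot
import cv2,numpy as np
np.set_printoptions(precision=4,suppress=True)
s=bot.read_state()
for k,v in s.items(): print(k,np.array(v))
for n in ["scene","top"]:
    p,d=bot.read_camera(n); cv2.imwrite(f"pics/{n}0.png",p); np.save(f"{n}0.npy",d); cv2.imwrite(f"{n}0raw.png",p)
    c=bot.camera_info(n); print(n,c["K"],c["extrinsics"])
print(bot.finger_overhang)
E
```

```text
pics
time 0.0
q [ 1.1211  0.2648  1.6054  0.      1.2737 -0.0369]
joint_vel [-0.0002  0.001   0.0004 -0.0011 -0.0016  0.0011]
joint_torque [  0.0003 -51.5081 -36.7322   0.       0.0126  -0.    ]
tool_pos [0.2705 0.6177 0.2519]
tcp_rot [ 0.322   1.547  -0.3256]
wrist_force [ 0.7969 -0.7223  0.0311]
torque [ 0.0388  0.0063 -0.031 ]
width 0.999583228277911
scene [[459.7719   0.     264.2682]
 [  0.     459.7719 189.8756]
 [  0.       0.       1.    ]] [[-0.2146  0.5908 -0.7777  1.4709]
 [ 0.9767  0.1284 -0.172   0.1343]
 [-0.0017 -0.7965 -0.6046  0.9261]
 [ 0.      0.      0.      1.    ]]
top [[429.5251   0.     256.781 ]
 [  0.     429.5251 187.861 ]
 [  0.       0.       1.    ]] [[ 0.0326 -0.9785  0.2035  0.3199]
 [-0.9995 -0.0311  0.0109 -0.0858]
 [-0.0044 -0.2038 -0.979   1.3384]
 [ 0.      0.      0.      1.    ]]
0.022
```

View pics/scene0.png

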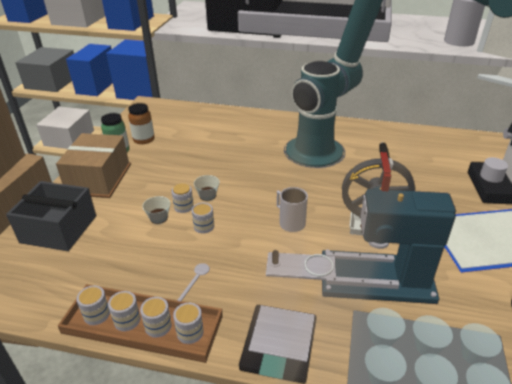

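View pics/top0.png

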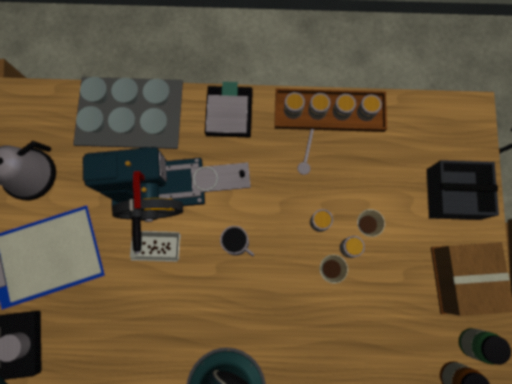

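```bash
cat > h.py <<'E'
import cv2,numpy as np
from workcell import bot
np.set_printoptions(precision=4,suppress=True)
def load(n,i=0): return cv2.imread(f"{n}{i}raw.png"),np.load(f"{n}{i}.npy"),bot.camera_info(n)
def pts(d,c):
    K=np.array(c["K"]);E=np.array(c["extrinsics"]);v,u=np.mgrid[:384,:512]
    P=np.stack([(u-K[0,2])/K[0,0]*d,(v-K[1,2])/K[1,1]*d,d],-1)
    return P@E[:3,:3].T+E[:3,3]
def ray(c,u,v,z):
    K=np.array(c["K"]);E=np.array(c["extrinsics"])
    r=E[:3,:3]@np.array([(u-K[0,2])/K[0,0],(v-K[1,2])/K[1,1],1]);o=E[:3,3]
    return o+r*(z-o[2])/r[2]
def proj(c,p):
    K=np.array(c["K"]);E=np.array(c["extrinsics"])
    q=K@(E[:3,:3].T@(np.asarray(p)-E[:3,3]));return q[:2]/q[2]
E
python3 - <<'E'
from h import *
p,d,c=load("top"); P=pts(d,c)
cv2.imwrite("pics/t_a.png",cv2.resize(p[120:290,70:270],None,fx=4,fy=3.5,interpolation=3)[:600])
cv2.imwrite("pics/t_b.png",cv2.resize(p[190:290,290:400],None,fx=6,fy=6,interpolation=3))
p2,d2,c2=load("scene"); P2=pts(d2,c2)
cv2.imwrite("pics/s_a.png",cv2.resize(p2[130:310,260:460],None,fx=3.3,fy=3.3,interpolation=3))
cv2.imwrite("pics/s_b.png",cv2.resize(p2[160:250,130:240],None,fx=6,fy=6,interpolation=3))
for n,(u,v) in dict(tA=(352,246),tB=(320,220),b1=(370,222),b2=(333,267)).items(): print(n,P[v,u], np.median(P[v-3:v+4,u-3:u+4].reshape(-1,3),0))
for n,(u,v) in dict(t1=(182,190),t2=(203,211)).items(): print(n,np.median(P2[v-2:v+3,u-3:u+4].reshape(-1,3),0))
E
```

```text
tA [ 0.4181 -0.3552  0.0751] [ 0.4181 -0.3551  0.0752]
tB [ 0.4925 -0.2627  0.0675] [ 0.4925 -0.2625  0.0691]
b1 [ 0.4978 -0.4234  0.0194] [ 0.4978 -0.4229  0.021 ]
b2 [ 0.3575 -0.3091  0.0191] [ 0.3575 -0.3091  0.0218]
t1 [ 0.4316 -0.3534  0.0755]
t2 [ 0.5074 -0.2614  0.0703]
```

View pics/t_a.png

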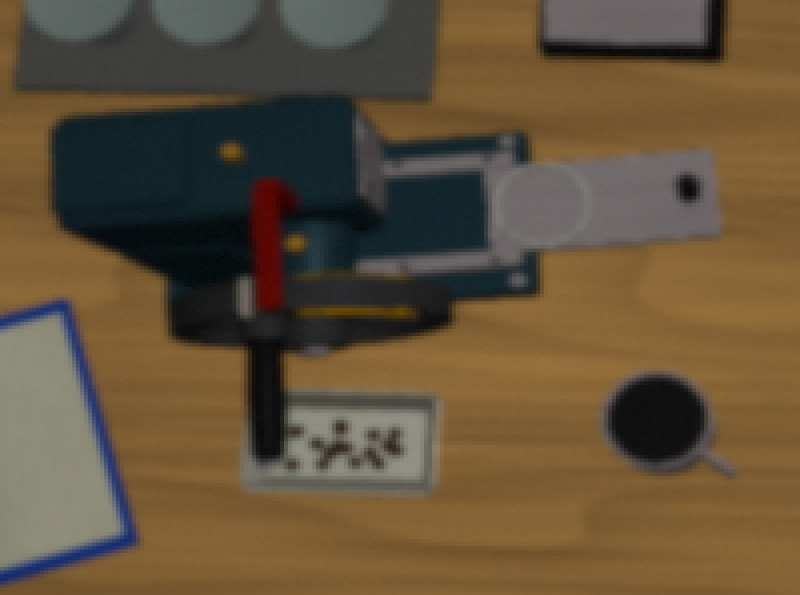

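View pics/t_b.png

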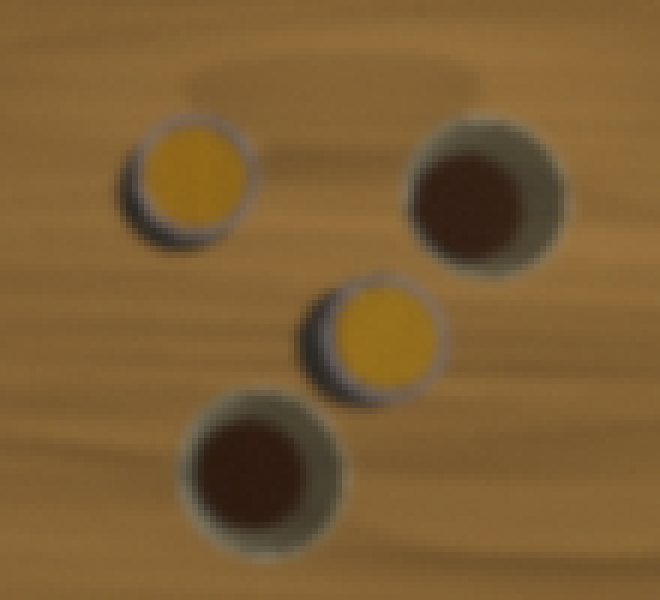

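View pics/s_a.png

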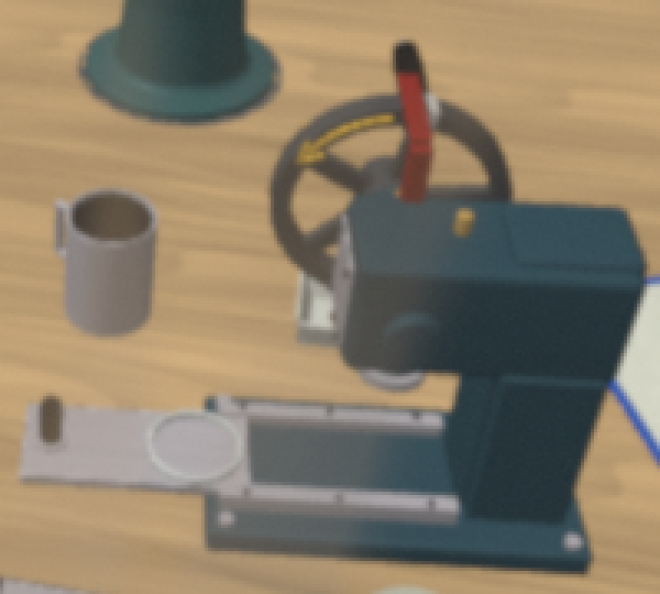

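View pics/s_b.png

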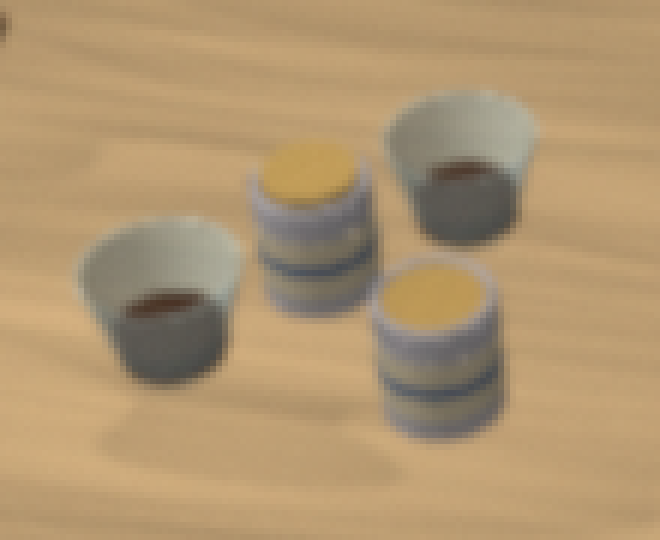

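The lid-up tin is top (352,246) / scene (182,190), lid at z≈0.075, between the two bowls. The closed tin is at top (320,220), lid at z≈0.070. The slide ring is at top ≈(205,179) and the knob at ≈(242,174). Next I measure these positions.

Run:
```python
from h import *
p,d,c=load("top"); P=pts(d,c); p2,d2,c2=load("scene"); P2=pts(d2,c2)
def cen(img,roi,f,n=30):
    u0,u1,v0,v1=roi; h=cv2.cvtColor(img,cv2.COLOR_BGR2HSV); m=f(h,img).astype(np.uint8); mm=np.zeros_like(m); mm[v0:v1,u0:u1]=m[v0:v1,u0:u1]
    k,l,s,ce=cv2.connectedComponentsWithStats(mm)
    i=1+np.argmax(s[1:,4]); return ce[i],s[i],l==i
yel=lambda h,i:(h[...,0]>15)&(h[...,0]<28)&(h[...,1]>170)
yel2=lambda h,i:(h[...,0]>15)&(h[...,0]<28)&(h[...,1]>118)
for nm,roi,roi2,z in [("A",(338,366,232,260),(170,196,178,200),.075),("B",(306,334,206,232),(188,217,200,218),.070)]:
    a,s,m=cen(p,roi,yel); b,s2,m2=cen(p2,roi2,yel2)
    print(nm,"top",a,s,ray(c,*a,z),np.median(P[m],0)," scene",b,s2,ray(c2,*b,z),np.median(P2[m2],0))
# bowls: rim points by depth z 0.05..0.065
for nm,(u0,u1,v0,v1) in dict(b1=(355,388,205,240),b2=(316,350,250,288)).items():
    Q=P[v0:v1,u0:u1].reshape(-1,3); q=Q[(Q[:,2]>0.05)&(Q[:,2]<0.066)]; 
    q=q.astype(np.float32)
    (cx,cy),r=cv2.minEnclosingCircle(q[:,:2].copy()); print(nm,cx,cy,r,len(q))
# slide plate top: depth z
Q=P[150:210,150:260].reshape(-1,3); q=Q[(abs(Q[:,2]-.036)<.006)&(Q[:,1]<0.06)]
print("plate",len(q),q.min(0),q.max(0), cv2.minAreaRect(q[:,:2].astype(np.float32)))
# knob
a,s,m=cen(p,(235,250,165,185),lambda h,i:i.max(2)<70); print("knob top",a,s,ray(c,*a,.078),P[m].max(0))
b,s2,m2=cen(p2,(268,284,245,270),lambda h,i:i.max(2)<95); print("knob scene",b,s2,ray(c2,*b,.06))
# head top plane
Q=P[140:225,75:180].reshape(-1,3); q=Q[abs(Q[:,2]-.268)<.006]; print("head",len(q),cv2.minAreaRect(q[:,:2].astype(np.float32)))
# handle
a,s,m=cen(p,(128,146,215,255),lambda h,i:i.max(2)<60); q=P[m]; q=q[q[:,2]>.2]; print("handle",a,s,len(q),np.median(q,0),q.min(0),q.max(0))
print(cv2.minAreaRect(q[:,:2].astype(np.float32)))
# pitcher
q=P[220:260,210:260].reshape(-1,3); q=q[(q[:,2]>.1)&(q[:,2]<.12)].astype(np.float32); print("pitcher",cv2.minEnclosingCircle(q[:,:2].copy()))
```

```text
A top [354.0155 245.9536] [347 238  15  16 194] [ 0.4184 -0.3611  0.075 ] [ 0.4183 -0.361   0.0753]  scene [180.9134 188.1969] [174 183  15  11 127] [ 0.4222 -0.3603  0.075 ] [ 0.4237 -0.3596  0.0757]
B top [322.3    218.9947] [315 212  16  15 190] [ 0.4954 -0.2692  0.07  ] [ 0.4954 -0.2687  0.069 ]  scene [201.687  208.9652] [194 205  16   9 115] [ 0.4986 -0.268   0.07  ] [ 0.4987 -0.2675  0.0701]
b1 0.48339593410491943 -0.4085524082183838 0.052568212151527405 148
b2 0.36290252208709717 -0.31027042865753174 0.05266636982560158 162
plate 781 [ 0.5803 -0.0471  0.0301] [0.6723 0.0597 0.042 ] ((0.626854419708252, 0.009415030479431152), (0.08147114515304565, 0.10887602716684341), 7.381389617919922)
knob top [241.5263 173.3684] [239 170   6   8  38] [ 0.6251 -0.0243  0.078 ] [ 0.6362 -0.0161  0.0836]
knob scene [274.1429 253.4286] [273 252   3   4   7] [ 0.6219 -0.0271  0.06  ]
head 1804 ((0.5523256063461304, 0.259989470243454), (0.17106248438358307, 0.22410166263580322), 7.498856067657471)
handle [136.3621 230.5515] [128 215  18  37 359] 341 [0.423  0.2179 0.2874] [ 0.3199 -0.0858  0.2052] [0.4689 0.2405 1.3384]
((0.3595564067363739, 0.0924915000796318), (0.3548453450202942, 0.08714462071657181), 63.66057205200195)
pitcher ((0.42484697699546814, -0.010242953896522522), 0.04069036617875099)
```

```bash
cat >> h.py <<'E'
from scipy.spatial.transform import Rotation as Ro
def st():
    s=bot.read_state(); return np.array(s["tool_pos"]),Ro.from_rotvec(s["tcp_rot"]).as_matrix(),s
def togo(target,R=None):
    p,R0,s=st(); return (R0.T@(np.asarray(target)-p))*100
E
python3 - <<'E'
from h import *
p,R,s=st(); print(R)
q,d=bot.read_camera("wrist"); c=bot.camera_info("wrist"); cv2.imwrite("pics/w0.png",q); print(c["K"],c["extrinsics"]); print("cam in tool",R.T@(np.array(c["extrinsics"])[:3,3]-p), R.T@np.array(c["extrinsics"])[:3,:3])
# ellipses
t,d,c=load("top");
g=cv2.cvtColor(t,cv2.COLOR_BGR2GRAY)
u=cv2.resize(t[160:195,180:256],None,fx=10,fy=10,interpolation=3); cv2.imwrite("pics/slide.png",u)
E
```

```text
[[-0.0009  0.4012  0.916 ]
 [-0.0019  0.916  -0.4012]
 [-1.     -0.0021 -0.0001]]
[[290.877    0.     252.1452]
 [  0.     290.877  195.4492]
 [  0.       0.       1.    ]] [[ 0.4003  0.8787  0.2601  0.2041]
 [ 0.9164 -0.3835 -0.1147  0.6471]
 [-0.0011  0.2843 -0.9587  0.3727]
 [ 0.      0.      0.      1.    ]]
cam in tool [-0.1206  0.     -0.0726] [[-0.001  -0.2844  0.9587]
 [ 1.      0.0007  0.0012]
 [-0.001   0.9587  0.2844]]
```

View pics/slide.png

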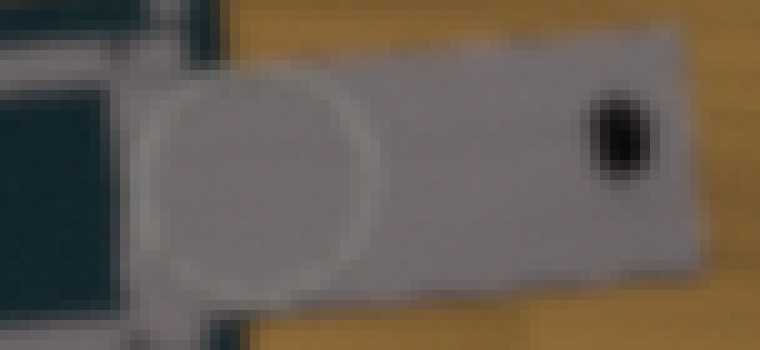

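View pics/w0.png

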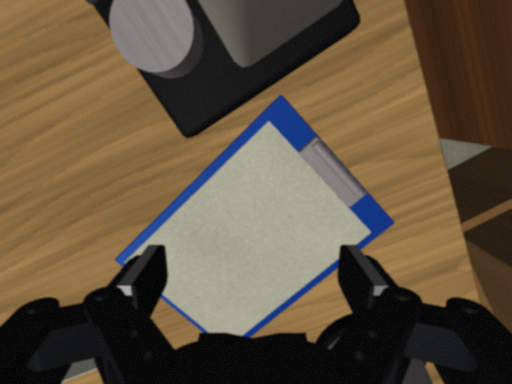

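Run:
```python
from h import *
t,d,c=load("top"); s,d2,c2=load("scene")
h=cv2.cvtColor(t,cv2.COLOR_BGR2HSV)
# slide edges: columns 222..245, saturation threshold subpixel
def edges(img,cols,r0,r1,rc):
    S=cv2.cvtColor(img,cv2.COLOR_BGR2HSV)[...,1].astype(float); up=[];lo=[]
    for u in cols:
        col=S[:,u]
        for rng,L in ((range(rc,r0,-1),up),(range(rc,r1),lo)):
            for v in rng:
                n=v-1 if rng.step<0 else v+1
                if col[v]<90<=col[n]:
                    f=(90-col[v])/(col[n]-col[v]); L.append((u,v+(f if n>v else -f))); break
    return np.array(up),np.array(lo)
up,lo=edges(t,list(range(220,237)),155,195,176)
res=[]
for L in (up,lo):
    W=np.array([ray(c,*q,.036)[:2] for q in L]).astype(np.float32)
    vx,vy,x,y=cv2.fitLine(W,cv2.DIST_HUBER,0,.01,.01).ravel(); print("edge dir",vx,vy,np.degrees(np.arctan2(vx,-vy))%180,x,y); res.append((x,y))
for z,uv in ((.078,(241.5,173.0)),):
    print("knob",ray(c,*uv,z))
print("ring",ray(c,205.3,178.2,.042))
# ring in scene: enlarge
cv2.imwrite("pics/slide_s.png",cv2.resize(s[240:290,262:342],None,fx=9,fy=9,interpolation=3))
```

```text
edge dir 0.13046278 -0.99145323 7.4963355 0.6645044 0.02421019
edge dir 0.13853337 -0.99035776 7.9629865 0.5831828 0.018855933
knob [ 0.6263 -0.0241  0.078 ]
ring [0.6149 0.0891 0.042 ]
```

View pics/slide_s.png

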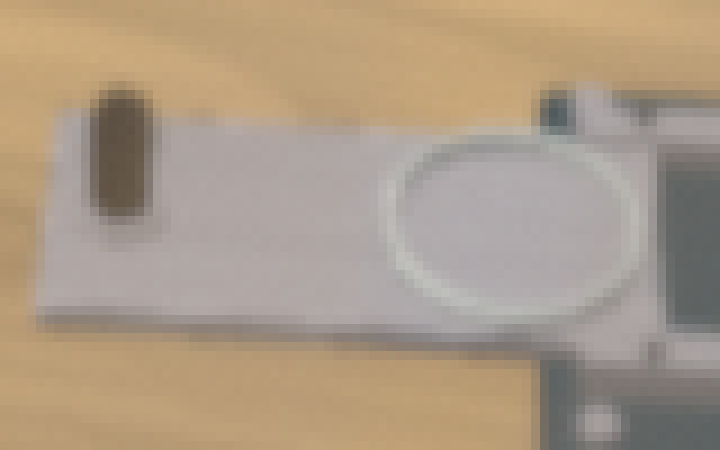

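Call:
{"api": "arm_command", "payload": {
  "series": [
    [[0,0,0,-3,0,0,1],[0,0,0,-5,0,0,1],[0,0,0,-5,0,2,1],[0,0,0,-3,-3,3,1],[0.03,0,0,-1,-4,2,1],[0.03,0,0,0,-4.5,0,1],[0.03,0,0,0,-4.5,0,1],[0.03,0,0,0,-4.5,0,1],[0.03,0,0,0,-4.5,0,1],[0.03,0,0,0,-4.5,0,1]]
  ]
}}

```text
time: 1.15
tool_pos: [0.1974, 0.3222, 0.4231]
tcp_rot: [0.458, 1.519, -0.481]
wrist_force: [-0.8, -0.0, 0.4]
width: 1.0
```

Call:
{"api": "arm_command", "payload": {
  "series": [
    [[0.02,0,0,0,0,4,1],[0.02,0,0,0,0,5,1],[0.02,0,0,0,0,5,1],[0.02,0,0,0,0,5,1],[0,0,0,0,0,5,1],[0,0,0,0,-3,4,1],[0,0,0,0,-4,2,1],[0,0,0,0,-3,0,1]]
  ]
}}

```text
time: 1.95
tool_pos: [0.3737, 0.0546, 0.4237]
tcp_rot: [0.518, 1.506, -0.533]
wrist_force: [0.5, 0.5, 1.1]
width: 1.0
```

Run:
```python
from h import *
c2=bot.camera_info("scene"); print("ring scene",ray(c2,318.5,264.5,.042),"knob scene top",ray(c2,275,249.6,.078))
p,R,s=st(); print(s["time"],p,R)
c=bot.camera_info("wrist"); q,d=bot.read_camera("wrist"); cv2.imwrite("pics/w1.png",q); np.savez("w1.npz",q=q,d=d,K=c["K"],E=c["extrinsics"])
```

```text
ring scene [0.6193 0.0911 0.042 ] knob scene top [ 0.6253 -0.0244  0.078 ]
1.95 [0.3737 0.0546 0.4237] [[-0.0032  0.622   0.783 ]
 [-0.0084  0.7829 -0.622 ]
 [-1.     -0.0086  0.0027]]
```

View pics/w1.png

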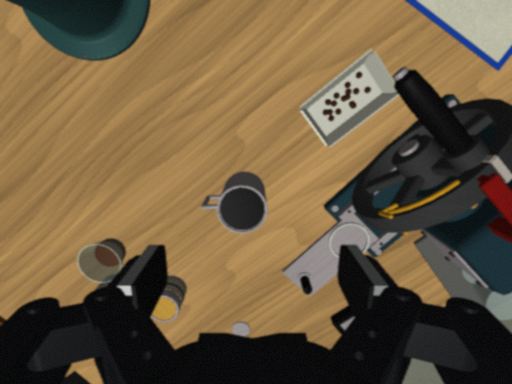

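The wrist view shows the ring at about (350,240), the knob top at (306,283), the handle from (405,78) to (465,145), and the tin's yellow lid at (167,305) beside the left finger.

Run:
```python
from h import *
w=np.load("w1.npz"); c=dict(K=w["K"],extrinsics=w["E"]); P=pts(w["d"],c); q=w["q"]
cv2.imwrite("pics/w1a.png",cv2.resize(q[200:300,270:400],None,fx=6,fy=6,interpolation=3))
cv2.imwrite("pics/w1b.png",cv2.resize(q[55:235,350:512],None,fx=3.3,fy=3.3,interpolation=3))
print("ring",ray(c,350,240,.042),P[240,350]); print("knob",ray(c,306,281,.078))
for uv in ((408,85),(420,102),(435,120),(455,140)): print(uv,P[uv[1],uv[0]])
```

```text
ring [0.6152 0.0945 0.042 ] [0.6192 0.0945 0.0352]
knob [ 0.6134 -0.0129  0.078 ]
(408, 85) [0.3814 0.2115 0.2866]
(420, 102) [0.3992 0.2124 0.2872]
(435, 120) [0.4193 0.2144 0.289 ]
(455, 140) [0.4452 0.2201 0.2885]
```

View pics/w1a.png

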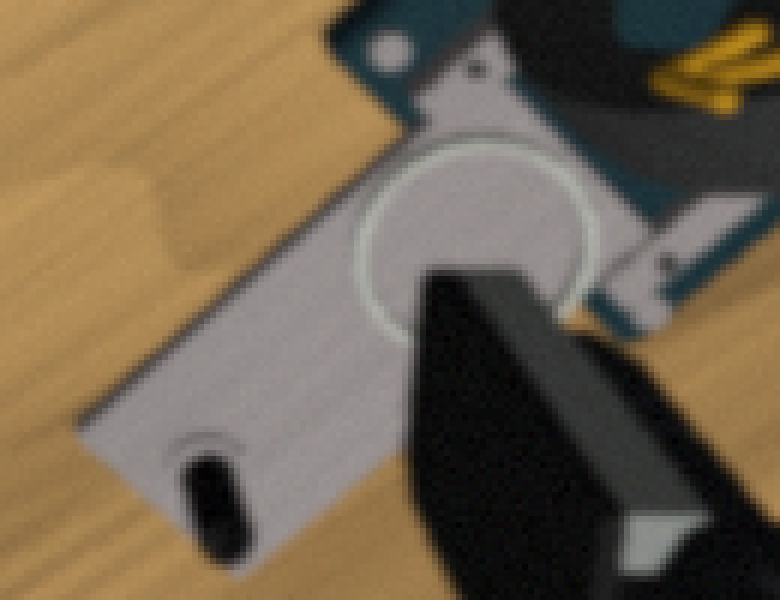

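View pics/w1b.png

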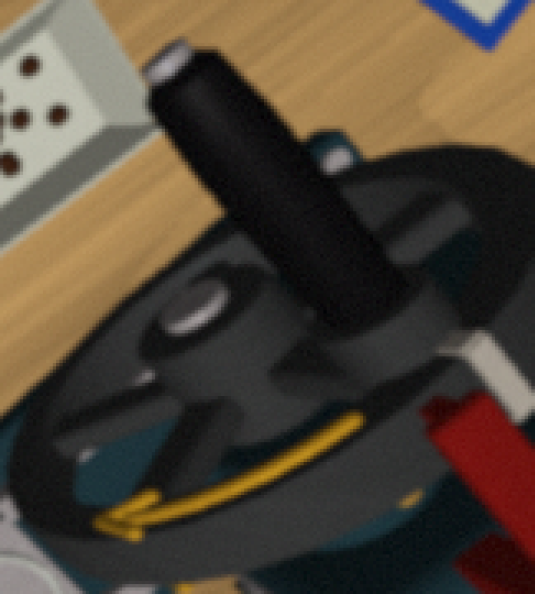

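Call:
{"api": "arm_command", "payload": {
  "series": [
    [[0,0,0,0,-3,3,1],[0,0,0,0,-3.5,3.5,1],[0,0,0,0,-3.5,3.5,1],[0,0,0,0,-3.5,3.5,1],[0,0,0,0,-3.5,3.5,1],[0,0,0,1,-3.4,3.4,1],[0,0,0,2,-3,3,1],[0,0,0,3.5,-2.5,2,1],[0,0,0,4.5,-1.5,1,1],[0,0,0,4,0,0,1]]
  ]
}}

```text
time: 3.0
tool_pos: [0.4117, -0.3419, 0.2807]
tcp_rot: [0.51, 1.487, -0.532]
wrist_force: [0.4, -0.1, -0.9]
width: 0.995
```

Run:
```python
from h import *
p,R,s=st(); print(s["time"],p,R)
c=bot.camera_info("wrist"); q,d=bot.read_camera("wrist"); cv2.imwrite("pics/w2.png",q); np.savez("w2.npz",q=q,d=d,K=c["K"],E=c["extrinsics"])
w=np.load("w1.npz"); c=dict(K=w["K"],extrinsics=w["E"])
print("ring",ray(c,349.2,241.3,.042),"knob top",ray(c,308.3,290.3,.078))
```

```text
3.0 [ 0.4117 -0.3419  0.2807] [[ 0.0143  0.6193  0.785 ]
 [-0.0193  0.7851 -0.619 ]
 [-0.9997 -0.0063  0.0232]]
ring [0.6165 0.0919 0.042 ] knob top [ 0.6321 -0.021   0.078 ]
```

View pics/w2.png

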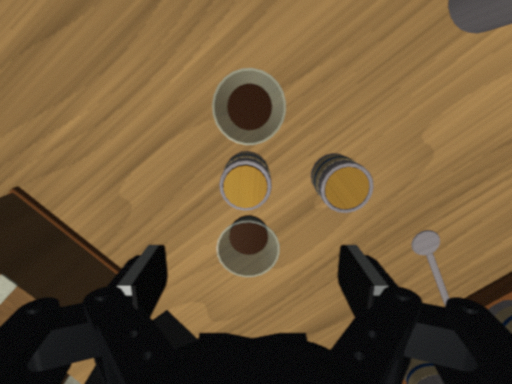

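```bash
cat >> h.py <<'E'
def wl(i):
    w=np.load(f"w{i}.npz"); return w["q"],w["d"],dict(K=w["K"],extrinsics=w["E"])
def lev(yaw=None):
    p,R,s=st(); 
    if yaw is None: a=np.arctan2(R[1,1],R[0,1])
    else: a=np.radians(yaw)
    T=np.array([[0,np.cos(a),np.sin(a)],[0,np.sin(a),-np.cos(a)],[-1,0,0]])
    return Ro.from_matrix(R.T@T).as_rotvec(),T,np.degrees(np.arctan2(R[1,1],R[0,1]))
E
python3 - <<'E'
from h import *
q,d,c=wl(2); P=pts(d,c)
h=cv2.cvtColor(q,cv2.COLOR_BGR2HSV)
m=((h[...,0]>15)&(h[...,0]<28)&(h[...,1]>180)&(h[...,2]>120)).astype(np.uint8)
m[:150]=0;m[215:]=0;m[:,:200]=0;m[:,380:]=0
m=cv2.morphologyEx(m,cv2.MORPH_OPEN,np.ones((3,3)))
k,l,s,ce=cv2.connectedComponentsWithStats(m)
for i in range(1,k):
    if s[i,4]>300: print(s[i],ce[i],ray(c,*ce[i],.075),ray(c,*ce[i],.07),np.median(P[l==i],0))
r,T,y=lev(); print("level turn",r,y)
p,R,_=st()
E
```

```text
level turn [0.     0.0102 0.0051] 51.76191521771515
```

Run:
```python
from h import *
q,d,c=wl(2); P=pts(d,c)
h=cv2.cvtColor(q,cv2.COLOR_BGR2HSV); print(h[187,246],h[187,347],h[130,300])
m=((abs(h[...,0].astype(int)-int(h[187,246,0]))<4)&(h[...,1]>165)).astype(np.uint8)
m[:150]=0;m[215:]=0;m[:,:200]=0;m[:,380:]=0
m=cv2.morphologyEx(m,cv2.MORPH_OPEN,np.ones((3,3)))
k,l,s,ce=cv2.connectedComponentsWithStats(m)
p,R,_=st(); print(p)
for i in range(1,k):
    if s[i,4]>200:
        print(s[i],ce[i],ray(c,*ce[i],.075),ray(c,*ce[i],.07),np.median(P[l==i],0))
```

```text
[ 20 174 177] [ 19 176 148] [ 18 133 159]
[ 0.4087 -0.3383  0.2724]
[ 225  166   41   41 1317] [244.9765 185.839 ] [ 0.4194 -0.36    0.075 ] [ 0.4205 -0.361   0.07  ] [ 0.4195 -0.36    0.0747]
[ 326  168   42   40 1320] [346.6606 187.5508] [ 0.4938 -0.2685  0.075 ] [ 0.496  -0.2681  0.07  ] [ 0.4964 -0.2682  0.0689]
```

Call:
{"api": "arm_command", "payload": {
  "series": [
    [[0,0.01,0.005,3,-1,2.2,1],[0,0,0,4,0,0,1],[0,0,0,4,0,0,1],[0,0,0,2.5,0,0,1],[0,0,0,0,0,0,1],[0,0,0,0,0,0,1]]
  ]
}}

```text
time: 3.65
tool_pos: [0.4212, -0.3584, 0.1352]
tcp_rot: [0.524, 1.51, -0.519]
wrist_force: [0.6, 0.2, -0.6]
width: 1.004
```

Run:
```python
from h import *
p,R,s=st(); print(s["time"],p,lev()[0],lev()[2]); print(togo([.4197,-.3603,.048]))
```

```text
3.65 [ 0.4212 -0.3584  0.1352] [ 0.     -0.0038 -0.0017] 51.825645763892894
[ 8.7237 -0.2593  0.0292]
```

Call:
{"api": "arm_command", "payload": {
  "series": [
    [[0,-0.004,-0.002,3,-0.25,0,1],[0,0,0,3,0,0,1],[0,0,0,2,0,0,1],[0,0,0,0.7,0,0,1],[0,0,0,0,0,0,1]]
  ]
}}

```text
time: 4.15
tool_pos: [0.4289, -0.3666, 0.0602]
tcp_rot: [0.511, 1.487, -0.526]
wrist_force: [-0.3, 0.0, 0.1]
width: 1.003
```

Run:
```python
from h import *
p,R,s=st(); print(s["time"],p,lev()[0],lev()[2],s["wrist_force"]); print(togo([.4197,-.3603,.048]))
q,d=bot.read_camera("wrist"); cv2.imwrite("pics/w3.png",q)
```

```text
4.15 [ 0.4289 -0.3666  0.0602] [0.     0.0221 0.002 ] 51.941741968070495 [-0.3113  0.0155  0.0558]
[ 1.1964 -0.0627 -1.1381]
```

View pics/w3.png

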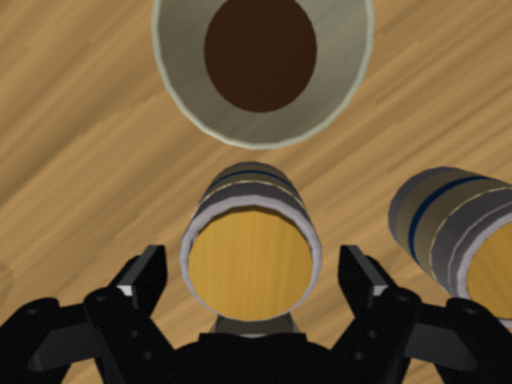

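Call:
{"api": "arm_command", "payload": {
  "series": [
    [[0,0.012,0.002,0.2,0,-0.6,1],[0,0.01,0,0.2,0,-0.5,1],[0,0,0,0.3,0,0,1],[0,0,0,0,0,0,1]]
  ]
}}

```text
time: 4.6
tool_pos: [0.4228, -0.3622, 0.0588]
tcp_rot: [0.517, 1.5, -0.522]
wrist_force: [-0.5, -0.4, 0.1]
width: 1.002
```

Run:
```python
from h import *
p,R,s=st(); print(s["time"],p,lev()[0],lev()[2],s["wrist_force"]); print(togo([.4197,-.3603,.048]))
```

```text
4.6 [ 0.4228 -0.3622  0.0588] [0.     0.0081 0.0006] 51.951065711448585 [-0.4699 -0.4267  0.0605]
[ 1.0757 -0.0419 -0.3735]
```

Call:
{"api": "arm_command", "payload": {
  "series": [
    [[0,0.006,0.0005,0.8,0,-0.3,1],[0,0.004,0,0.5,0,-0.2,1],[0,0,0,0.1,0,0,1]]
  ]
}}

```text
time: 4.9
tool_pos: [0.4187, -0.3591, 0.0441]
tcp_rot: [0.52, 1.509, -0.52]
wrist_force: [0.4, 0.8, -0.6]
width: 1.0
```

Run:
```python
from h import *
p,R,s=st(); print(s["time"],p,lev()[0],lev()[2],s["wrist_force"]); print(togo([.4197,-.3603,.048]))
```

```text
4.9 [ 0.4187 -0.3591  0.0441] [-0.     -0.0019  0.0002] 51.94910400546541 [ 0.3779  0.8317 -0.561 ]
[-0.3932 -0.0324  0.1454]
```

Good. I'll close on the tin at 40 N.

Call:
{"api": "arm_command", "payload": {
  "series": [
    [[0,0,0,-0.2,0,0.1,0],[0,0,0,0,0,0,0],[0,0,0,0,0,0,0],[0,0,0,0,0,0,0],[0,0,0,0,0,0,0]]
  ],
  "newtons": 40
}}

```text
time: 5.4
tool_pos: [0.4193, -0.3594, 0.0457]
tcp_rot: [0.521, 1.511, -0.519]
wrist_force: [-0.4, -0.1, -0.8]
width: 0.709
```

Run:
```python
from h import *
p,R,s=st(); print(s["time"],p,lev()[0],lev()[2],s["wrist_force"],s["width"]); print(togo([.4197,-.3603,.048]))
```

```text
5.4 [ 0.4193 -0.3594  0.0457] [ 0.     -0.0037 -0.0002] 51.9460164905547 [-0.3819 -0.0943 -0.839 ] 0.7092200895812419
[-0.231  -0.0494  0.0862]
```

Call:
{"api": "arm_command", "payload": {
  "series": [
    [[0,0,0,-1,0,0,0],[0,0,0,-2,0,0,0],[0,0,0,-3,0,0,0],[0,0,0,-4,0,0,0],[0,0,0,-4,0,0,0],[0,0,0,-4,0,0,0],[0,0,0,-2,0,0,0],[0,0,0,0,0,0,0]]
  ]
}}

```text
time: 6.2
tool_pos: [0.4178, -0.3582, 0.2539]
tcp_rot: [0.523, 1.516, -0.518]
wrist_force: [0.4, -0.3, -1.4]
width: 0.715
```

Run:
```python
from h import *
p,R,s=st(); print(s["time"],p,lev()[0],lev()[2],s["wrist_force"],s["width"]); print(togo([.6165,.0915,.23]))
q,d=bot.read_camera("wrist"); cv2.imwrite("pics/w4.png",q)
```

```text
6.2 [ 0.4178 -0.3582  0.2539] [ 0.     -0.0087 -0.0002] 51.93860188473592 [ 0.3645 -0.2976 -1.3908] 0.7151430201485862
[  2.5091  47.6569 -12.0639]
```

View pics/w4.png

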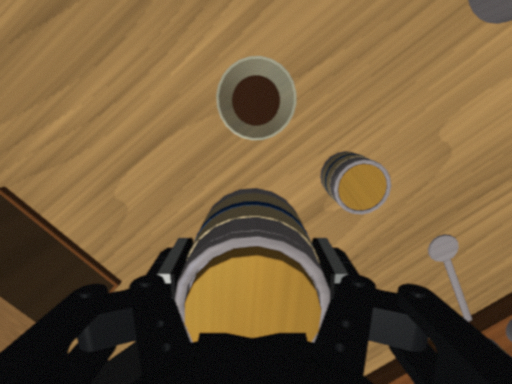

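Call:
{"api": "arm_command", "payload": {
  "series": [
    [[-0.1,0.008,0,0,2,-0.5,0],[-0.1,0,0,0,3,-0.4,0],[-0.1,0,0,0,4,0,0],[-0.1,0,0,0,4,0.3,0],[-0.1,0,0,0,4,1,0],[-0.1,0,0,0,4,1.5,0],[-0.1,0,0,0,4,2,0],[-0.08,0,0,0,3,3,0],[0,0,0,0,2,3,0],[0,0,0,0,0,0,0]]
  ]
}}

```text
time: 7.25
tool_pos: [0.5838, -0.057, 0.2286]
tcp_rot: [-0.093, 1.611, 0.133]
wrist_force: [-0.2, -0.3, -1.6]
width: 0.716
```

Run:
```python
from h import *
p,R,s=st(); print(s["time"],p,lev(97.5)[0],lev()[2],s["wrist_force"],s["width"]); print(togo([.6165,.0915,.23]))
```

```text
7.25 [ 0.5838 -0.057   0.2286] [ 0.0123 -0.0419 -0.0282] 98.16911971634707 [-0.2012 -0.2713 -1.5789] 0.715963332009779
[ 0.0404 14.2324  5.3499]
```

Call:
{"api": "arm_command", "payload": {
  "series": [
    [[0,-0.03,-0.02,0,1,3,0],[0,-0.012,-0.008,0,1,3,0],[0.01,0,0,0,0.5,2,0],[0,0,0,0,0,0,0],[0,0,0,0,0,0,0]]
  ]
}}

```text
time: 7.75
tool_pos: [0.6535, -0.0201, 0.2135]
tcp_rot: [-0.106, 1.589, 0.106]
wrist_force: [0.4, -0.4, -1.3]
width: 0.716
```

Run:
```python
from h import *
p,R,s=st(); print(s["time"],p,lev(97.5)[0],lev()[2],s["wrist_force"],s["width"]); print(togo([.6165,.0915,.23]))
c=bot.camera_info("wrist"); q,d=bot.read_camera("wrist"); cv2.imwrite("pics/w5.png",q); np.savez("w5.npz",q=q,d=d,K=c["K"],E=c["extrinsics"])
```

```text
7.75 [ 0.6535 -0.0201  0.2135] [ 0.0036 -0.0206 -0.0017] 97.70618584483626 [ 0.4068 -0.3629 -1.3473] 0.7164527837952848
[-1.5852 11.5589 -2.2023]
```

View pics/w5.png

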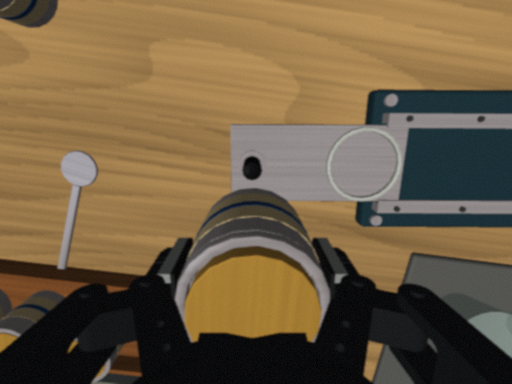

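Run:
```python
from h import *
q,d,c=wl(5); P=pts(d,c)
crop=cv2.resize(q[115:210,225:415],None,fx=4,fy=4,interpolation=3); cv2.imwrite("pics/w5a.png",crop)
g=cv2.GaussianBlur(cv2.cvtColor(crop,cv2.COLOR_BGR2GRAY),(5,5),1)
ci=cv2.HoughCircles(g,cv2.HOUGH_GRADIENT,1,50,param1=80,param2=25,minRadius=120,maxRadius=165)
print(ci)
for x,y,r in (ci[0][:3] if ci is not None else []):
    u,v=225+x/4-.375,115+y/4-.375; print(u,v,r/4,ray(c,u,v,.042))
# direction of plate edges
S=cv2.cvtColor(q,cv2.COLOR_BGR2HSV)[...,1].astype(float)
for rng in (range(118,132),range(205,193,-1)):
    L=[]
    for u in range(240,340) if rng.step>0 else range(305,340):
        for v in rng:
            n=v+rng.step
            if S[v,u]>90>=S[n,u]: L.append((u,v+rng.step*(S[v,u]-90)/(S[v,u]-S[n,u]))); break
    W=np.array([ray(c,*a,.036)[:2] for a in L],np.float32); vx,vy,x,y=cv2.fitLine(W,cv2.DIST_HUBER,0,.01,.01).ravel(); print(len(L),np.degrees(np.arctan2(-vx,vy)),x,y)
```

```text
[[[544.5 183.5 147.7]]]
360.75 160.5 36.925 [0.6126 0.0861 0.042 ]
100 -172.48537 0.58733714 0.0039966563
35 -172.69888 0.6618256 0.053143494
```

View pics/w5a.png

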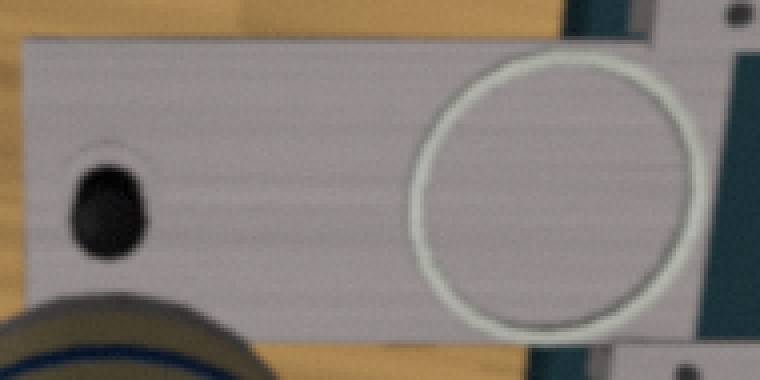

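Run:
```python
from h import *
q,d,c=wl(5)
th=np.radians(7.5); X=np.array([np.cos(th),np.sin(th)]);Y=np.array([-np.sin(th),np.cos(th)])
r=ray(c,364.1,163.9,.042); k=ray(c,252.3,170,.078)
for n,a in (("ring",r),("knob",k),("avg ring",np.array([.6165,.0915]))): print(n,a,"lat",a[:2]@X,"along",a[:2]@Y)
R=.6229*X+Y*(r[:2]@Y); print("ring on centreline",R)
p,_,s=st(); print(p); print(togo([R[0],R[1],.2]),lev(97.5)[0])
# base front edge estimate -> slide travel: bolts/base front from image
for uv in ((371,91),(360,226)): print(ray(c,*uv,.025)[:2]@Y)
```

```text
ring [0.6155 0.0902 0.042 ] lat 0.6220364242266597 along 0.00913178241861902
knob [ 0.6305 -0.0225  0.078 ] lat 0.6222038563476148 along -0.10465009471526228
avg ring [0.6165 0.0915] lat 0.6231689036250888 along 0.010247807312041843
ring on centreline [0.6164 0.0904]
[ 0.6532 -0.0202  0.2133]
[ 1.3973 11.4492 -2.1419] [ 0.0032 -0.0209 -0.0019]
0.014857270985075324
0.01869715336157752
```

Call:
{"api": "arm_command", "payload": {
  "series": [
    [[0.003,-0.01,-0.002,0,2.5,-0.6,0],[0,-0.01,0,0,3.5,-0.8,0],[0,0,0,0.3,3.3,-0.7,0],[0,0,0,1,1.8,-0.1,0],[0,0,0,1,0,0,0],[0,0,0,0,0,0,0]]
  ]
}}

```text
time: 8.4
tool_pos: [0.6086, 0.0826, 0.1869]
tcp_rot: [-0.099, 1.576, 0.095]
wrist_force: [-0.9, 0.7, -2.1]
width: 0.717
```

Run:
```python
from h import *
p,_,s=st(); print(s["time"],p,s["wrist_force"],lev(97.5)[0]); print(togo([.6154,.0905,.0817]))
```

```text
8.4 [0.6086 0.0826 0.1869] [-0.8657  0.6988 -2.1278] [-0.0073 -0.0075  0.002 ]
[10.509   0.7242  0.8473]
```

Call:
{"api": "arm_command", "payload": {
  "series": [
    [[-0.004,-0.005,0.001,1.5,0.5,0.5,0],[-0.003,-0.003,0,2.5,0.25,0.35,0],[0,0,0,2,0,0,0],[0,0,0,1,0,0,0],[0,0,0,0,0,0,0]]
  ]
}}

```text
time: 8.9
tool_pos: [0.6171, 0.0839, 0.1166]
tcp_rot: [-0.101, 1.565, 0.095]
wrist_force: [-0.4, -0.1, -1.6]
width: 0.719
```

Run:
```python
from h import *
p,_,s=st(); print(s["time"],p,s["wrist_force"],lev(97.5)[0]); print(togo([.6154,.0905,.0817]))
```

```text
8.9 [0.6171 0.0839 0.1166] [-0.4154 -0.1002 -1.5729] [-0.0059  0.0028  0.0037]
[ 3.484   0.6936 -0.0955]
```

Call:
{"api": "arm_command", "payload": {
  "series": [
    [[-0.006,0.003,0.004,0.5,0.7,-0.1,0],[0,0,0,1,0.2,0,0],[0,0,0,0.5,0,0,0],[0,0,0,0,0,0,0]]
  ]
}}

```text
time: 9.3
tool_pos: [0.6168, 0.0921, 0.098]
tcp_rot: [-0.101, 1.565, 0.102]
wrist_force: [-0.5, -0.5, -1.6]
width: 0.714
```

Run:
```python
from h import *
p,_,s=st(); print(s["time"],p,s["wrist_force"],lev(97.5)[0]); print(togo([.6154,.0905,.0817]))
c=bot.camera_info("wrist"); q,d=bot.read_camera("wrist"); cv2.imwrite("pics/w6.png",q)
q,d=bot.read_camera("scene"); cv2.imwrite("pics/s6.png",cv2.resize(q[180:300,260:420],None,fx=5,fy=5,interpolation=3))
```

```text
9.3 [0.6168 0.0921 0.098 ] [-0.4962 -0.4831 -1.6124] [-0.0011  0.0038 -0.0004]
[ 1.6256 -0.1396 -0.1697]
```

View pics/w6.png

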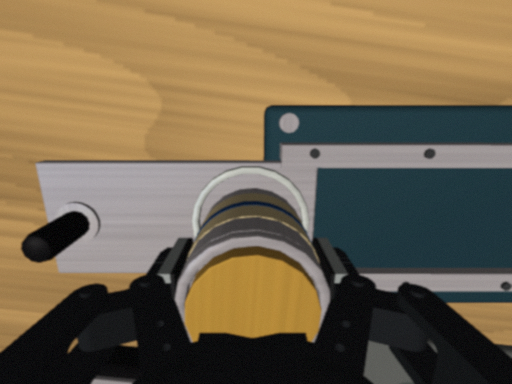

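View pics/s6.png

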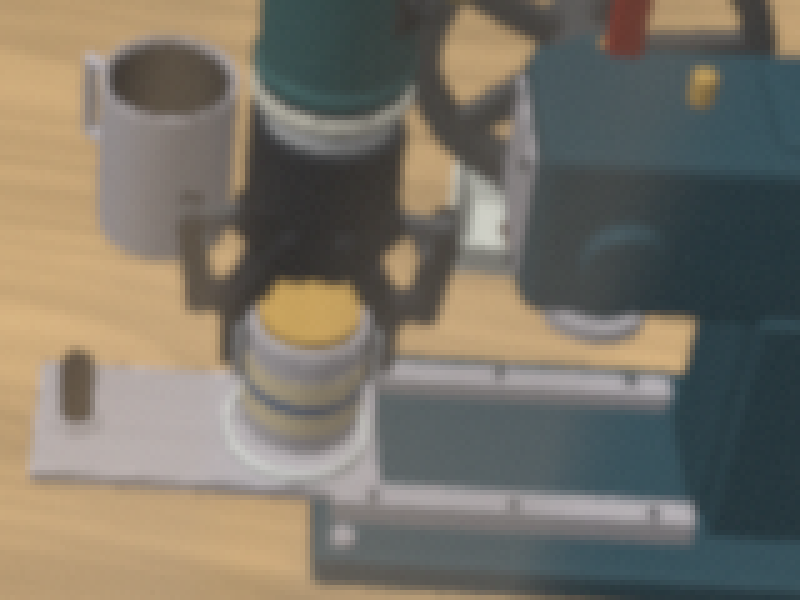

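Call:
{"api": "arm_command", "payload": {
  "series": [
    [[0,0.003,0,0.6,-0.1,-0.2,0],[0,0,0,0.6,0,-0.05,0],[0,0,0,0,0,0,0]]
  ]
}}

```text
time: 9.7
tool_pos: [0.6156, 0.0909, 0.0869]
tcp_rot: [-0.102, 1.565, 0.102]
wrist_force: [-0.9, 0.0, -1.6]
width: 0.718
```

Run:
```python
from h import *
p,_,s=st(); print(s["time"],p,s["wrist_force"],lev(97.5)[0]); print(togo([.6154,.0905,.0817]))
```

```text
9.7 [0.6156 0.0909 0.0869] [-0.8904  0.0426 -1.583 ] [-0.0008  0.0035 -0.0002]
[ 0.5155 -0.0408 -0.0237]
```

Call:
{"api": "arm_command", "payload": {
  "series": [
    [[0,0.003,0,0.5,0,0,0],[0,0,0,0.3,0,0,0],[0,0,0,0,0,0,0]]
  ]
}}

```text
time: 10.0
tool_pos: [0.6167, 0.091, 0.0819]
tcp_rot: [-0.102, 1.566, 0.102]
wrist_force: [0.0, 0.4, -1.6]
width: 0.714
```

Run:
```python
from h import *
p,_,s=st(); print(s["time"],p,s["wrist_force"],lev(97.5)[0]); print(togo([.6154,.0905,.0817]))
q,d=bot.read_camera("wrist"); cv2.imwrite("pics/w7.png",q)
q,d=bot.read_camera("scene"); cv2.imwrite("pics/s7.png",cv2.resize(q[180:300,260:420],None,fx=5,fy=5,interpolation=3))
```

```text
10.0 [0.6167 0.091  0.0819] [ 0.0276  0.3993 -1.6273] [-0.0008  0.0019 -0.0002]
[ 0.0223 -0.0363 -0.1385]
```

View pics/s7.png

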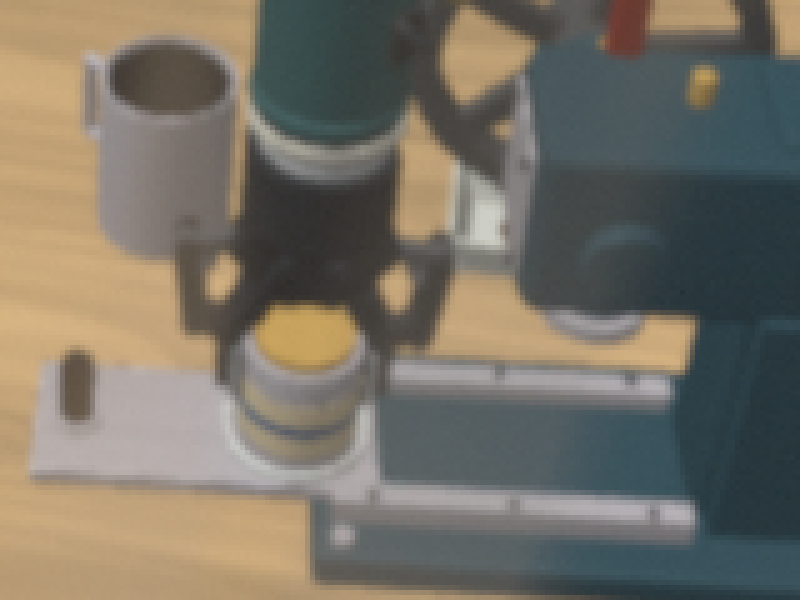

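View pics/w7.png

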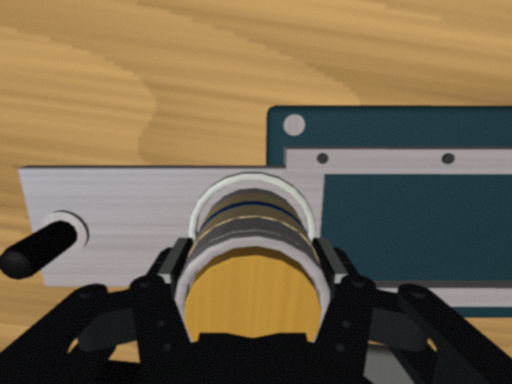

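Call:
{"api": "arm_command", "payload": {
  "series": [
    [[0,0.002,0,0.3,0,-0.1,0],[0,0,0,0.2,0,0,0],[0,0,0,0,0,0,0]]
  ]
}}

```text
time: 10.4
tool_pos: [0.6174, 0.0911, 0.0819]
tcp_rot: [-0.102, 1.566, 0.102]
wrist_force: [-0.7, 0.1, -1.1]
width: 0.718
```

Run:
```python
from h import *
p,_,s=st(); print(s["time"],p,s["wrist_force"],lev(97.5)[0]); print(togo([.6154,.0905,.0817]))
```

```text
10.4 [0.6174 0.0911 0.0819] [-0.7129  0.0799 -1.1071] [-0.0007  0.0027 -0.0002]
[ 0.0162 -0.0367 -0.2091]
```

Call:
{"api": "arm_command", "payload": {
  "series": [
    [[0,0.003,0,0.5,0,-0.3,0],[0,0,0,0,0,0,0]]
  ]
}}

```text
time: 10.6
tool_pos: [0.6175, 0.0911, 0.0818]
tcp_rot: [-0.102, 1.562, 0.103]
wrist_force: [-3.7, -0.2, -3.5]
width: 0.719
```

Run:
```python
from h import *
p,_,s=st(); print(s["time"],p,s["wrist_force"],lev(97.5)[0]); print(togo([.6154,.0905,.0817]))
```

```text
10.6 [0.6175 0.0911 0.0818] [-3.6962 -0.2069 -3.5453] [-0.0007  0.0061 -0.0001]
[ 0.01   -0.036  -0.2213]
```

Call:
{"api": "arm_command", "payload": {
  "series": [
    [[0,0,0,0,0,0,0],[0,0,0,0,0,0,0]]
  ]
}}

```text
time: 10.8
tool_pos: [0.6173, 0.0911, 0.0816]
tcp_rot: [-0.102, 1.562, 0.103]
wrist_force: [-0.5, -0.6, 4.0]
width: 0.713
```

Run:
```python
from h import *
p,_,s=st(); print(s["time"],p,s["wrist_force"],s["torque"],lev(97.5)[0]); print(togo([.6154,.0905,.0817]))
```

```text
10.8 [0.6173 0.0911 0.0816] [-0.5238 -0.5873  4.0051] [-0.0491  0.3914 -0.01  ] [-0.0007  0.0059 -0.0001]
[-0.013  -0.0344 -0.2   ]
```

Call:
{"api": "arm_command", "payload": {
  "series": [
    [[0,0,0,0,0,0,1],[0,0,0,0,0,0,1],[0,0,0,0,0,0,1],[0,0,0,0,0,0,1],[0,0,0,-3,0,0,1],[0,0,0,-4,0,0,1],[0,0,0,-4,0,0,1],[0,0,0,-1,-2,0,1],[0,0,0,0,-2,0,1],[0,0,0,0,0,0,1]]
  ]
}}

```text
time: 11.8
tool_pos: [0.6217, 0.0508, 0.2024]
tcp_rot: [-0.104, 1.565, 0.103]
wrist_force: [-0.6, 0.6, 0.1]
width: 1.0
```

Run:
```python
from h import *
p,_,s=st(); print(s["time"],p,s["wrist_force"],lev(97.5)[0],lev()[2])
c=bot.camera_info("wrist");q,d=bot.read_camera("wrist"); cv2.imwrite("pics/w8.png",q);np.savez("w8.npz",q=q,d=d,K=c["K"],E=c["extrinsics"])
q,d=bot.read_camera("scene"); cv2.imwrite("pics/s8.png",cv2.resize(q[180:300,260:420],None,fx=5,fy=5,interpolation=3))
```

```text
11.8 [0.6217 0.0508 0.2024] [-0.5819  0.5845  0.1149] [0.001  0.0036 0.0004] 97.55447852603038
```

View pics/s8.png

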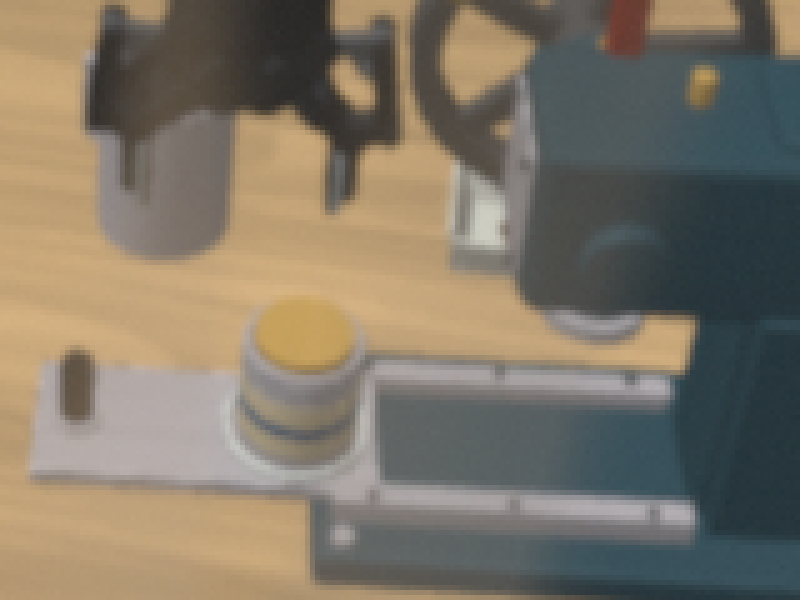

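View pics/w8.png

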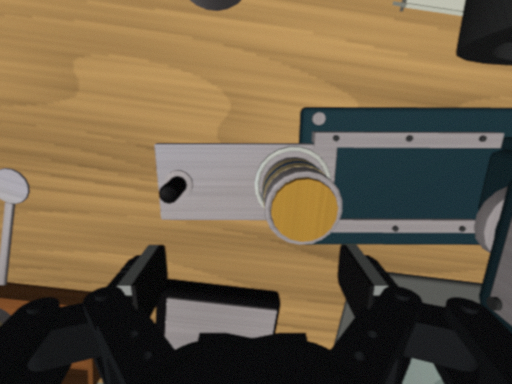

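Run:
```python
from h import *
q,d,c=wl(8); P=pts(d,c)
th=np.radians(7.5); X=np.array([np.cos(th),np.sin(th)]);Y=np.array([-np.sin(th),np.cos(th)])
h=cv2.cvtColor(q,cv2.COLOR_BGR2HSV)
m=((h[...,2]<50)).astype(np.uint8); m[:165]=0;m[215:]=0;m[:,:150]=0;m[:,200:]=0
k,l,s,ce=cv2.connectedComponentsWithStats(m); i=1+np.argmax(s[1:,4]); print(s[i],ce[i])
a=ray(c,*ce[i],.057); print("knob mid",a,a[:2]@X,a[:2]@Y)
m=((abs(h[...,0].astype(int)-20)<4)&(h[...,1]>165)).astype(np.uint8);m[:165]=0;m[245:]=0;m[:,:250]=0;m[:,350:]=0
m=cv2.morphologyEx(m,cv2.MORPH_OPEN,np.ones((3,3)))
k,l,s,ce=cv2.connectedComponentsWithStats(m); i=1+np.argmax(s[1:,4]); a=ray(c,*ce[i],.111); print("lid",s[i],ce[i],a,a[:2]@X,a[:2]@Y,np.median(P[l==i],0))
K=.6225*X-.1055*Y; print(K, togo([*K,.12]),togo([*K,.063]))
```

```text
[160 177  26  26 439] [172.467  189.4123]
knob mid [ 0.6325 -0.0236  0.057 ] 0.6240005952348878 -0.10597117547007356
lid [ 273  179   63   61 3077] [303.8291 209.1436] [0.618  0.0908 0.111 ] 0.6245303092416546 0.009338302917686454 [0.6179 0.0906 0.1108]
[ 0.6309 -0.0233] [ 8.13   -7.6539 -0.0184] [13.83   -7.6594 -0.0287]
```

Call:
{"api": "arm_command", "payload": {
  "series": [
    [[0,0.003,0,0,-3,0.1,1],[0,0,0,1,-3.5,0,1],[0,0,0,3,-1.2,0,1],[0,0,0,3,0,0,1],[0,0,0,1,0,0,1],[0,0,0,0,0,0,0.6]]
  ]
}}

```text
time: 12.5
tool_pos: [0.6307, -0.0205, 0.1157]
tcp_rot: [-0.104, 1.573, 0.111]
wrist_force: [-0.4, 0.4, -0.4]
width: 0.856
```

Run:
```python
from h import *
p,_,s=st(); print(s["time"],p,s["wrist_force"],lev(97.5)[0]); print(togo([.6318,-.0236,.063]))
```

```text
12.5 [ 0.6307 -0.0205  0.1157] [-0.4276  0.439  -0.3751] [ 0.0055 -0.0051 -0.0046]
[ 5.271  -0.3509  0.0911]
```

Call:
{"api": "arm_command", "payload": {
  "series": [
    [[0.005,-0.005,-0.005,2,-0.4,0.1,0.6],[0,0,0,2,-0.1,0,0.6],[0,0,0,1,0,0,0.6],[0,0,0,0.2,0,0,0.6],[0,0,0,0,0,0,0.6]]
  ]
}}

```text
time: 13.0
tool_pos: [0.6353, -0.0216, 0.0668]
tcp_rot: [-0.106, 1.563, 0.106]
wrist_force: [-0.4, -0.4, 0.4]
width: 0.598
```

Run:
```python
from h import *
p,_,s=st(); print(s["time"],p,s["wrist_force"],s["width"],lev(97.5)[0]); print(togo([.6318,-.0236,.063]))
```

```text
13.0 [ 0.6353 -0.0216  0.0668] [-0.4026 -0.404   0.4276] 0.5976451474821068 [0.0043 0.0051 0.0006]
[ 0.3784 -0.1509 -0.3756]
```

Call:
{"api": "arm_command", "payload": {
  "series": [
    [[0.004,0.005,0,0.2,-0.2,-0.5,0.5],[0,0,0,0,0,0,0],[0,0,0,0,0,0,0],[0,0,0,0,0,0,0],[0,0,0,0,0,0,0],[0,0,0,0,0,0,0],[0,0,0,0,0,0,0]]
  ]
}}

```text
time: 13.7
tool_pos: [0.6322, -0.0239, 0.0678]
tcp_rot: [-0.103, 1.564, 0.102]
wrist_force: [1.2, 0.7, -2.1]
width: 0.197
```

Run:
```python
from h import *
p,_,s=st(); print(s["time"],p,s["wrist_force"],s["width"]*85,lev(97.5)[0]); print(togo([.6318,-.0236,.063]))
```

```text
13.7 [ 0.6322 -0.0239  0.0678] [ 1.2047  0.7072 -2.0952] 16.759360494390307 [0.0002 0.0047 0.001 ]
[ 0.4832  0.0363 -0.0427]
```

Call:
{"api": "arm_command", "payload": {
  "series": [
    [[0,0,0,0,0.6,0,0],[0,0,0,0,1,0,0],[0,0,0,0,1.3,0,0],[0,0,0,0,1.5,0,0],[0,0,0,0,1.5,0,0],[0,0,0,0,1.5,0,0],[0,0,0,0,1.5,0,0],[0,0,0,0,1,0,0],[0,0,0,0,0.6,0,0],[0,0,0,0,0,0,0]]
  ]
}}

```text
time: 14.7
tool_pos: [0.6175, 0.0897, 0.0678]
tcp_rot: [-0.107, 1.562, 0.103]
wrist_force: [1.3, -2.1, -2.3]
width: 0.198
```

Run:
```python
from h import *
p,_,s=st(); print(s["time"],p,s["wrist_force"],s["width"]*85,lev(97.5)[0]); print(togo([.6322,-.0239,.0678]))
```

```text
14.7 [0.6175 0.0897 0.0678] [ 1.3167 -2.1087 -2.2503] 16.79435503364441 [0.0026 0.0062 0.0032]
[  0.0394 -11.4501  -0.0585]
```

Call:
{"api": "arm_command", "payload": {
  "series": [
    [[0,0,0,0,0.8,0,0],[0,0,0,0,0.8,0,0],[0,0,0,0,0.5,0,0]]
  ]
}}

```text
time: 15.0
tool_pos: [0.6149, 0.1102, 0.0678]
tcp_rot: [-0.107, 1.562, 0.101]
wrist_force: [0.5, -2.8, -1.3]
width: 0.196
```

Run:
```python
from h import *
p,_,s=st(); print(s["time"],p,s["wrist_force"],s["width"]*85,lev(97.5)[0]); print(togo([.6322,-.0239,.0678]))
```

```text
15.0 [0.6149 0.1102 0.0678] [ 0.5343 -2.784  -1.2562] 16.674028968604013 [0.0015 0.0061 0.0042]
[  0.0614 -13.5223  -0.0549]
```

Call:
{"api": "arm_command", "payload": {
  "series": [
    [[0,0,0,0,0.6,0,0],[0,0,0,0,0.5,0,0]]
  ]
}}

```text
time: 15.2
tool_pos: [0.6142, 0.1154, 0.0679]
tcp_rot: [-0.119, 1.561, 0.095]
wrist_force: [5.1, -32.5, -0.9]
width: 0.196
```

Run:
```python
from h import *
p,_,s=st(); print(s["time"],p,s["wrist_force"],s["width"]*85,lev(97.5)[0]); print(togo([.6322,-.0239,.0678]))
```

```text
15.2 [0.6142 0.1154 0.0679] [  5.0828 -32.5398  -0.8647] 16.64617025890972 [0.0053 0.0057 0.0157]
[  0.2286 -14.0411  -0.1102]
```

Call:
{"api": "arm_command", "payload": {
  "series": [
    [[0,0,0,0,0,0,0],[0,0,0,0,0,0,0]]
  ]
}}

```text
time: 15.4
tool_pos: [0.6143, 0.1148, 0.0679]
tcp_rot: [-0.117, 1.562, 0.093]
wrist_force: [1.2, -2.0, -1.2]
width: 0.195
```

Run:
```python
from h import *
p,_,s=st(); print(s["time"],p,s["wrist_force"],s["width"]*85,lev(97.5)[0]); print(togo([.6322,-.0239,.0678]))
```

```text
15.4 [0.6143 0.1148 0.0679] [ 1.2099 -1.9648 -1.2208] 16.563074616314953 [0.0029 0.0055 0.0152]
[  0.22   -13.9865  -0.076 ]
```

Call:
{"api": "arm_command", "payload": {
  "series": [
    [[0,0,0,0,0,0,0.6],[0,0,0,0,0,0,0.6],[0,0,0,0,0,0,0.6],[0,0,0,-2,0,0,0.6],[0,0,0,-3,0,0,0.6],[0,0,0,-4,0,0,0.6],[0,0,0,-5,0,0,0.6],[0,0,0,-5,0,-0.5,0.6],[0,0,0,-5,0,-0.5,0.6],[0.003,0.005,0.015,-5,0,-1,0.6]]
  ]
}}

```text
time: 16.4
tool_pos: [0.5858, 0.1152, 0.3489]
tcp_rot: [-0.112, 1.6, 0.099]
wrist_force: [0.7, -0.1, 0.7]
width: 0.602
```

Run:
```python
from h import *
p,_,s=st(); print(s["time"],p,s["wrist_force"],s["width"]*85,lev(97.5)[0]); print(togo([.407,.202,.37]))
q,d=bot.read_camera("scene"); cv2.imwrite("pics/s9.png",cv2.resize(q[130:310,280:460],None,fx=3.3,fy=3.3,interpolation=3))
```

```text
16.4 [0.5858 0.1152 0.3489] [ 0.7491 -0.1099  0.6514] 51.143368982174685 [ 0.003  -0.0325  0.0062]
[ -1.6351  10.9805 -16.6199]
```

View pics/s9.png

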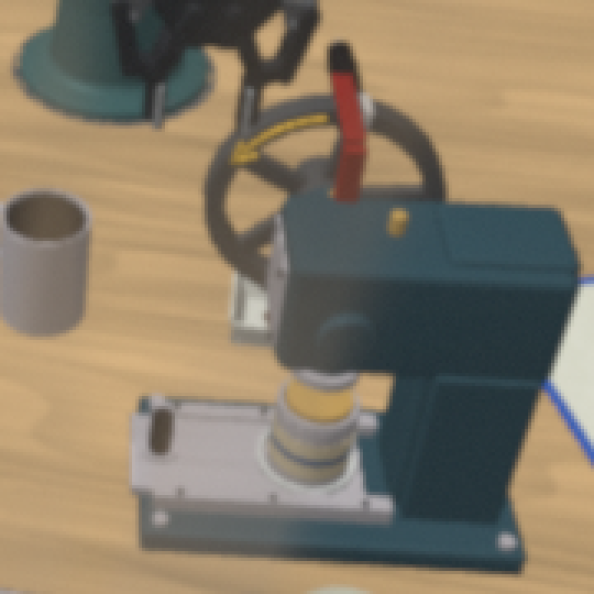

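Call:
{"api": "arm_command", "payload": {
  "series": [
    [[0,-0.015,0.005,-2,0,-2,0.6],[0,-0.01,0,-2,1.5,-3,0.6],[0,-0.005,0,0,2.5,-3.5,0.6],[0,0,0,0,3,-3.5,0.6],[0,0,0,0,2.5,-2.5,0.6],[0,0,0,0,1.5,-1.5,0.6],[0,0,0,0,0,0,0.6],[0,0,0,0,0,0,0.6]]
  ]
}}

```text
time: 17.25
tool_pos: [0.4103, 0.2075, 0.4078]
tcp_rot: [-0.101, 1.539, 0.111]
wrist_force: [-0.2, -0.1, -0.5]
width: 0.6
```

Run:
```python
from h import *
p,_,s=st(); print(s["time"],p,s["wrist_force"],s["width"]*85,lev(97.5)[0]); print(togo([.407,.202,.37]))
c=bot.camera_info("wrist");q,d=bot.read_camera("wrist"); cv2.imwrite("pics/w9.png",q);np.savez("w9.npz",q=q,d=d,K=c["K"],E=c["extrinsics"])
```

```text
17.25 [0.4103 0.2075 0.4078] [-0.157  -0.0827 -0.5338] 50.96872893249486 [ 0.0045  0.0298 -0.0048]
[ 3.7625 -0.515  -0.5083]
```

View pics/w9.png

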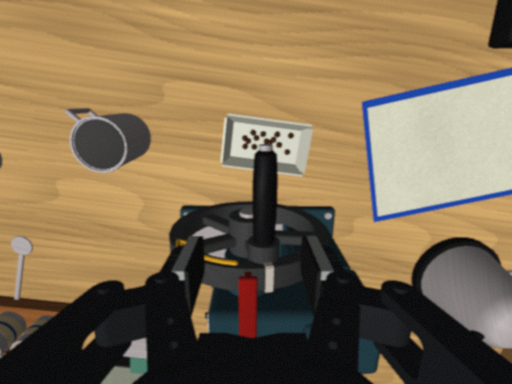

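Run:
```python
from h import *
q,d,c=wl(9); P=pts(d,c)
th=np.radians(7.5); X=np.array([np.cos(th),np.sin(th)]);Y=np.array([-np.sin(th),np.cos(th)])
g=q.max(2)
for v in range(150,245,8):
    cols=[u for u in range(245,285) if g[v,u]<60]
    u=np.mean(cols) if cols else 0
    uu=int(round(u)); a=P[v,uu] if cols else None
    if cols: print(v,len(cols),u,a,"lat %.4f along %.4f"%(a[:2]@X,a[:2]@Y))
E=c["extrinsics"][:3,3]; print("cam",E[:2]@Y)
p,R,s=st(); print("tcp lat",p[:2]@X,"along",p[:2]@Y,p[2])
for nm,uv in (("mark",(268,272)),("ptr",(248,277))):
    a=P[uv[1],uv[0]]; print(nm,a,a[:2]@X,a[:2]@Y)
```

```text
158 21 265.0 [0.3787 0.2147 0.2882] lat 0.4034 along 0.1635
166 23 265.0 [0.3852 0.2157 0.2888] lat 0.4100 along 0.1636
174 23 265.0 [0.3917 0.2166 0.2898] lat 0.4166 along 0.1637
182 23 265.0 [0.3985 0.2177 0.2901] lat 0.4235 along 0.1638
190 23 264.0 [0.4057 0.2179 0.2895] lat 0.4307 along 0.1631
198 23 264.0 [0.413  0.219  0.2891] lat 0.4380 along 0.1633
206 37 265.81081081081084 [0.4202 0.2219 0.2886] lat 0.4456 along 0.1652
214 25 265.0 [0.4277 0.2221 0.2887] lat 0.4530 along 0.1644
222 32 260.5 [0.4361 0.219  0.2881] lat 0.4609 along 0.1602
230 28 264.0 [0.4424 0.2234 0.2901] lat 0.4677 along 0.1638
238 33 263.0 [0.4506 0.2238 0.2895] lat 0.4759 along 0.1630
cam 0.15135390622012354
tcp lat 0.4339869730724067 along 0.15200279262841573 0.40780003042512863
mark [0.477  0.2317 0.3019] 0.5031587060071177 0.1674413426522694
ptr [0.4752 0.2136 0.3158] 0.49899373034871797 0.14977324495668543
```

Call:
{"api": "arm_command", "payload": {
  "series": [
    [[0.004,0.015,-0.005,2,0.7,-0.5,0.6],[0,0.015,0,3,0.5,-0.4,0.6],[0,0,0,3,0,0,0.6],[0,0,0,1.5,0,0,0.6],[0,0,0,0,0,0,0.6]]
  ]
}}

```text
time: 17.8
tool_pos: [0.4023, 0.217, 0.3031]
tcp_rot: [-0.099, 1.576, 0.094]
wrist_force: [-1.2, 0.1, -0.4]
width: 0.6
```

Run:
```python
from h import *
p,_,s=st(); print(s["time"],p,s["wrist_force"],s["width"]*85,lev(97.5)[0]); print(togo([.401,.2177,.281]))
```

```text
17.8 [0.4023 0.217  0.3031] [-1.2367  0.0565 -0.3505] 50.98840721299157 [-0.0076 -0.008   0.0026]
[ 2.2062  0.094  -0.0992]
```

Call:
{"api": "arm_command", "payload": {
  "series": [
    [[-0.007,-0.008,0.002,1.5,0.1,-0.1,0.6],[0,0,0,0.8,0,0,0.6],[0,0,0,0,0,0,0.6]]
  ]
}}

```text
time: 18.1
tool_pos: [0.4015, 0.2169, 0.277]
tcp_rot: [-0.102, 1.573, 0.098]
wrist_force: [0.3, 0.6, -0.4]
width: 0.601
```

Run:
```python
from h import *
p,_,s=st(); print(s["time"],p,s["wrist_force"],s["width"]*85,lev(97.5)[0]); print(togo([.401,.2177,.281]))
q,d=bot.read_camera("wrist"); cv2.imwrite("pics/w10.png",q)
```

```text
18.1 [0.4015 0.2169 0.277 ] [ 0.3467  0.6393 -0.403 ] 51.10271113821963 [-0.0036 -0.0045  0.0022]
[-0.3988  0.0834 -0.0432]
```

View pics/w10.png

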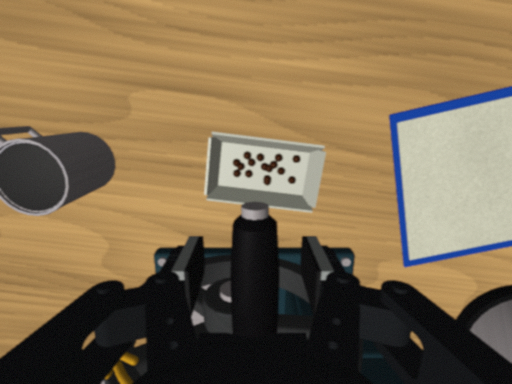

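Call:
{"api": "arm_command", "payload": {
  "series": [
    [[-0.003,-0.004,0.002,-0.2,0.1,0,0.3],[0,0,0,0,0,0,0],[0,0,0,0,0,0,0],[0,0,0,0,0,0,0],[0,0,0,0,0,0,0]]
  ],
  "newtons": 60
}}

```text
time: 18.65
tool_pos: [0.4027, 0.2183, 0.2817]
tcp_rot: [-0.101, 1.565, 0.103]
wrist_force: [1.1, -0.2, -1.9]
width: 0.249
```

```bash
cat >> h.py <<'E'
TH=np.radians(7.5); X=np.array([np.cos(TH),np.sin(TH)]);Y=np.array([-np.sin(TH),np.cos(TH)])
E
python3 - <<'E'
from h import *
p,_,s=st(); print(s["time"],p,s["wrist_force"],s["width"]*85,lev(97.5)[0]); print("lat,along",p[:2]@X,p[:2]@Y)
E
```

```text
18.65 [0.4027 0.2183 0.2817] [ 1.0653 -0.2421 -1.9429] 21.187369716940413 [-0.0012  0.003  -0.0007]
lat,along 0.427752314719936 0.1638575878953873
```

```bash
cat > wheel.py <<'E'
from h import *
import sys
A,ZC,r=.1487,.2133,.07
p,_,s=st(); al=p[:2]@Y
a=np.arctan2(-(al-A),p[2]-ZC); rad=np.hypot(al-A,p[2]-ZC)
print("t %.2f a %.3f (mod 2pi %.3f) rad %.4f lat %.4f F %s w %.1f lev %s"%(s["time"],a,a%(2*np.pi),rad,p[:2]@X,np.array(s["wrist_force"]),s["width"]*85,lev(97.5)[0]))
st_=float(sys.argv[1]); n=int(sys.argv[2]); y,z=al,p[2]
for i in range(1,n+1):
    b=a+st_*i; y2,z2=A-r*np.sin(b),ZC+r*np.cos(b)
    print("%.2f: x %.2f y %.2f"%(b,-(z2-z)*100,(y2-y)*100)); y,z=y2,z2
E
python3 wheel.py 0.13 10
```

```text
t 18.65 a -0.218 (mod 2pi 6.065) rad 0.0700 lat 0.4278 F [ 1.0653 -0.2421 -1.9429] w 21.2 lev [-0.0012  0.003  -0.0007]
-0.09: x -0.14 y -0.90
0.04: x -0.02 y -0.91
0.17: x 0.10 y -0.90
0.30: x 0.21 y -0.88
0.43: x 0.33 y -0.85
0.56: x 0.43 y -0.80
0.69: x 0.53 y -0.74
0.82: x 0.62 y -0.66
0.95: x 0.70 y -0.57
1.08: x 0.77 y -0.48
```

Call:
{"api": "arm_command", "payload": {
  "series": [
    [[0,0,0,-0.14,-0.9,0,0],[0,0,0,-0.02,-0.9,0,0],[0,0,0,0.1,-0.9,0,0],[0,0,0,0.2,-0.88,0,0],[0,0,0,0.33,-0.85,0,0]]
  ]
}}

```text
time: 19.15
tool_pos: [0.4082, 0.1754, 0.2772]
tcp_rot: [-0.096, 1.565, 0.11]
wrist_force: [-0.2, 4.4, -3.0]
width: 0.241
```

```bash
python3 wheel.py 0.13 10
```

```text
t 19.15 a 0.414 (mod 2pi 0.414) rad 0.0698 lat 0.4277 F [-0.2105  4.3696 -3.0322] w 20.5 lev [ 0.0004  0.0038 -0.0084]
0.54: x 0.40 y -0.82
0.67: x 0.52 y -0.75
0.80: x 0.61 y -0.67
0.93: x 0.69 y -0.59
1.06: x 0.76 y -0.49
1.19: x 0.82 y -0.39
1.32: x 0.87 y -0.28
1.45: x 0.89 y -0.16
1.58: x 0.91 y -0.05
1.71: x 0.91 y 0.07
```

Call:
{"api": "arm_command", "payload": {
  "series": [
    [[0,0.002,-0.004,0.4,-0.82,0,0],[0,0.002,-0.004,0.52,-0.75,0,0],[0,0,0,0.61,-0.67,0,0],[0,0,0,0.69,-0.59,0,0],[0,0,0,0.76,-0.49,0,0],[0,0,0,0.82,-0.39,0,0],[0,0,0,0.87,-0.28,0,0],[0,0,0,0.89,-0.16,0,0]]
  ]
}}

```text
time: 19.95
tool_pos: [0.4136, 0.1343, 0.2184]
tcp_rot: [-0.089, 1.569, 0.111]
wrist_force: [-1.9, 7.4, 1.1]
width: 0.245
```

```bash
python3 wheel.py 0.13 10
```

```text
t 19.95 a 1.498 (mod 2pi 1.498) rad 0.0697 lat 0.4276 F [-1.8955  7.3899  1.078 ] w 20.9 lev [-0.0036  0.0007 -0.014 ]
1.63: x 0.91 y -0.03
1.76: x 0.90 y 0.11
1.89: x 0.88 y 0.23
2.02: x 0.84 y 0.34
2.15: x 0.79 y 0.45
2.28: x 0.73 y 0.54
2.41: x 0.65 y 0.63
2.54: x 0.56 y 0.71
2.67: x 0.47 y 0.78
2.80: x 0.36 y 0.83
```

Call:
{"api": "arm_command", "payload": {
  "series": [
    [[-0.002,0,-0.007,0.91,-0.03,0,0],[-0.002,0,-0.007,0.9,0.11,0,0],[0,0,0,0.88,0.23,0,0],[0,0,0,0.84,0.34,0,0],[0,0,0,0.79,0.45,0,0],[0,0,0,0.73,0.54,0,0],[0,0,0,0.65,0.63,0,0],[0,0,0,0.56,0.71,0,0]]
  ]
}}

```text
time: 20.75
tool_pos: [0.4099, 0.1629, 0.1563]
tcp_rot: [-0.101, 1.568, 0.101]
wrist_force: [-4.2, 0.1, 8.7]
width: 0.246
```

```bash
python3 wheel.py 0.13 10
```

```text
t 20.75 a 2.521 (mod 2pi 2.521) rad 0.0700 lat 0.4277 F [-4.1797  0.0548  8.7175] w 20.9 lev [-0.0019  0.0007  0.0003]
2.65: x 0.48 y 0.77
2.78: x 0.38 y 0.83
2.91: x 0.26 y 0.87
3.04: x 0.15 y 0.90
3.17: x 0.03 y 0.91
3.30: x -0.09 y 0.91
3.43: x -0.20 y 0.89
3.56: x -0.32 y 0.85
3.69: x -0.42 y 0.80
3.82: x -0.52 y 0.74
```

Call:
{"api": "arm_command", "payload": {
  "series": [
    [[0,0,0,0.48,0.77,0,0],[0,0,0,0.38,0.83,0,0],[0,0,0,0.26,0.87,0,0],[0,0,0,0.15,0.9,0,0],[0,0,0,0.03,0.91,0,0],[0,0,0,-0.09,0.91,0,0],[0,0,0,-0.2,0.89,0,0],[0,0,0,-0.32,0.85,0,0]]
  ]
}}

```text
time: 21.55
tool_pos: [0.4015, 0.2276, 0.1474]
tcp_rot: [-0.119, 1.567, 0.089]
wrist_force: [1.9, -3.8, -0.4]
width: 0.244
```

```bash
python3 wheel.py 0.13 10
```

```text
t 21.55 a -2.786 (mod 2pi 3.497) rad 0.0704 lat 0.4278 F [ 1.8608 -3.7637 -0.4221] w 20.7 lev [ 0.0017 -0.0003  0.019 ]
-2.66: x -0.40 y 0.82
-2.53: x -0.48 y 0.77
-2.40: x -0.57 y 0.71
-2.27: x -0.66 y 0.63
-2.14: x -0.73 y 0.54
-2.01: x -0.80 y 0.44
-1.88: x -0.85 y 0.33
-1.75: x -0.88 y 0.22
-1.62: x -0.90 y 0.10
-1.49: x -0.91 y -0.02
```

Call:
{"api": "arm_command", "payload": {
  "series": [
    [[0,0,0.008,-0.4,0.82,0,0],[0,0,0.008,-0.48,0.77,0,0],[0,0,0,-0.57,0.71,0,0],[0,0,0,-0.66,0.63,0,0],[0,0,0,-0.73,0.54,0,0],[0,0,0,-0.8,0.44,0,0],[0,0,0,-0.85,0.33,0,0],[0,0,0,-0.88,0.22,0,0],[0,0,0,-0.9,0.1,0,0]]
  ]
}}

```text
time: 22.45
tool_pos: [0.3956, 0.2731, 0.2083]
tcp_rot: [-0.116, 1.568, 0.096]
wrist_force: [3.6, -4.3, -4.9]
width: 0.248
```

```bash
python3 wheel.py 0.13 10
```

```text
t 22.45 a -1.642 (mod 2pi 4.641) rad 0.0707 lat 0.4279 F [ 3.6336 -4.2999 -4.8571] w 21.1 lev [ 0.0041 -0.0008  0.0128]
-1.51: x -0.91 y -0.06
-1.38: x -0.90 y -0.11
-1.25: x -0.88 y -0.23
-1.12: x -0.84 y -0.34
-0.99: x -0.79 y -0.45
-0.86: x -0.73 y -0.55
-0.73: x -0.65 y -0.64
-0.60: x -0.56 y -0.71
-0.47: x -0.47 y -0.78
-0.34: x -0.36 y -0.84
```

Call:
{"api": "arm_command", "payload": {
  "series": [
    [[0.002,0,0.006,-0.91,0,0,0],[0.002,0,0.006,-0.9,-0.11,0,0],[0,0,0,-0.88,-0.23,0,0],[0,0,0,-0.84,-0.34,0,0],[0,0,0,-0.79,-0.45,0,0],[0,0,0,-0.73,-0.55,0,0],[0,0,0,-0.65,-0.64,0,0],[0,0,0,-0.56,-0.71,0,0]]
  ]
}}

```text
time: 23.25
tool_pos: [0.3997, 0.2413, 0.2724]
tcp_rot: [-0.105, 1.57, 0.103]
wrist_force: [6.2, -2.0, -12.9]
width: 0.239
```

```bash
sed -i 's/A,ZC,r=.1487/A,ZC,r=.1492/' wheel.py; python3 wheel.py 0.13 6
```

```text
t 23.25 a -0.569 (mod 2pi 5.714) rad 0.0702 lat 0.4278 F [  6.1534  -1.9536 -12.9035] w 20.3 lev [ 0.0016 -0.0013  0.0011]
-0.44: x -0.42 y -0.81
-0.31: x -0.33 y -0.85
-0.18: x -0.22 y -0.88
-0.05: x -0.10 y -0.90
0.08: x 0.01 y -0.91
0.21: x 0.13 y -0.90
```

Call:
{"api": "arm_command", "payload": {
  "series": [
    [[0,0,0,-0.42,-0.81,0,0],[0,0,0,-0.33,-0.85,0,0],[0,0,0,-0.2,-0.8,0,0],[0,0,0,0,0,0,0],[0,0,0,0,0,0,0]]
  ]
}}

```text
time: 23.75
tool_pos: [0.4031, 0.2147, 0.2825]
tcp_rot: [-0.101, 1.57, 0.105]
wrist_force: [4.3, 2.6, -10.5]
width: 0.247
```

```bash
python3 wheel.py 0.06 4
python3 - <<'E'
from h import *
q,d=bot.read_camera("scene"); cv2.imwrite("pics/s11.png",cv2.resize(q[130:310,280:460],None,fx=3.3,fy=3.3,interpolation=3))
q,d=bot.read_camera("top"); cv2.imwrite("pics/t11.png",cv2.resize(q[130:270,80:270],None,fx=4,fy=4,interpolation=3))
E
```

```text
t 23.75 a -0.158 (mod 2pi 6.125) rad 0.0701 lat 0.4277 F [  4.2732   2.5602 -10.5105] w 21.0 lev [-0.0001 -0.0012 -0.0024]
-0.10: x -0.05 y -0.42
-0.04: x -0.03 y -0.42
0.02: x -0.00 y -0.42
0.08: x 0.02 y -0.42
```

View pics/s11.png

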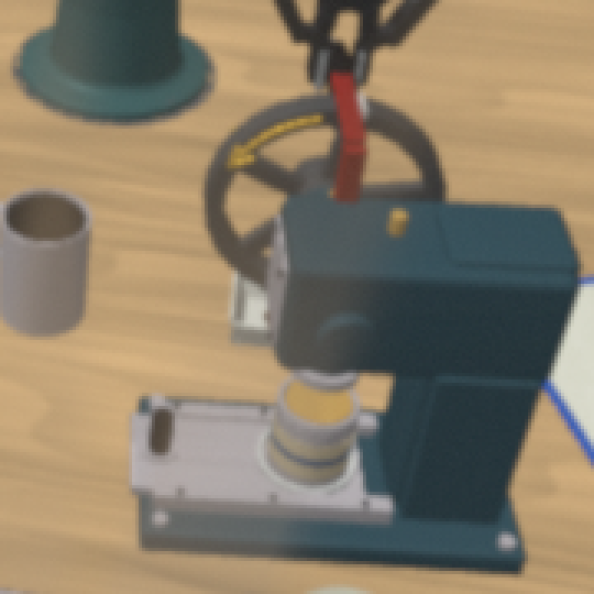

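View pics/t11.png

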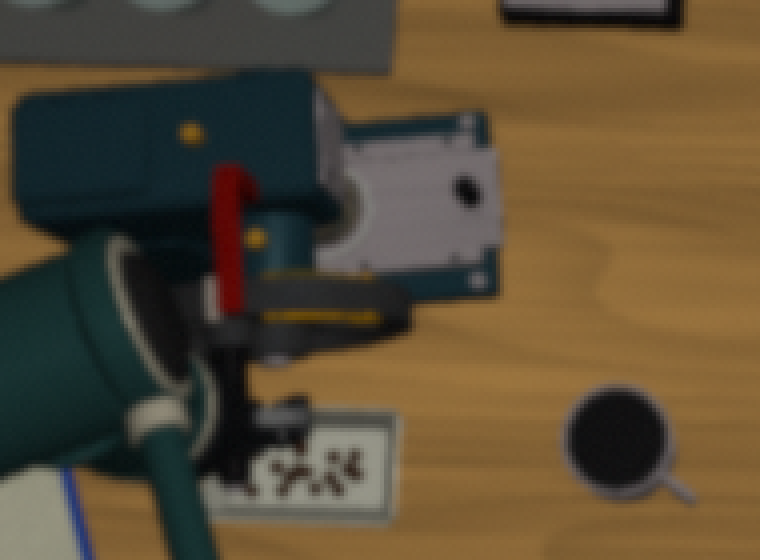

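Call:
{"api": "arm_command", "payload": {
  "series": [
    [[0,0,0,0.05,-0.45,0,0],[0,0,0,0.05,-0.45,0,0],[0,0,0,0,0,0,0]]
  ]
}}

```text
time: 24.15
tool_pos: [0.4041, 0.207, 0.2833]
tcp_rot: [-0.1, 1.569, 0.108]
wrist_force: [3.8, -1.5, -9.2]
width: 0.244
```

```bash
python3 wheel.py 0.06 1
```

```text
t 24.15 a -0.047 (mod 2pi 6.237) rad 0.0701 lat 0.4277 F [ 3.8153 -1.4645 -9.2344] w 20.8 lev [ 0.0015 -0.0003 -0.0055]
0.01: x 0.00 y -0.42
```

Call:
{"api": "arm_command", "payload": {
  "series": [
    [[0,0,0,0.05,-0.4,0,0],[0,0,0,0,0,0,0]]
  ]
}}

```text
time: 24.35
tool_pos: [0.4047, 0.2029, 0.2833]
tcp_rot: [-0.1, 1.569, 0.109]
wrist_force: [2.8, -2.8, -7.0]
width: 0.247
```

```bash
python3 wheel.py 0.06 1
python3 - <<'E'
from h import *
q,d=bot.read_camera("top"); cv2.imwrite("pics/t12.png",cv2.resize(q[170:260,110:200],None,fx=6,fy=6,interpolation=3))
q,d=bot.read_camera("scene"); cv2.imwrite("pics/s12.png",cv2.resize(q[130:200,340:430],None,fx=6,fy=6,interpolation=3))
E
```

```text
t 24.35 a 0.013 (mod 2pi 0.013) rad 0.0700 lat 0.4277 F [ 2.7786 -2.8241 -6.9619] w 21.0 lev [ 0.0017  0.0001 -0.0058]
0.07: x 0.02 y -0.42
```

View pics/t12.png

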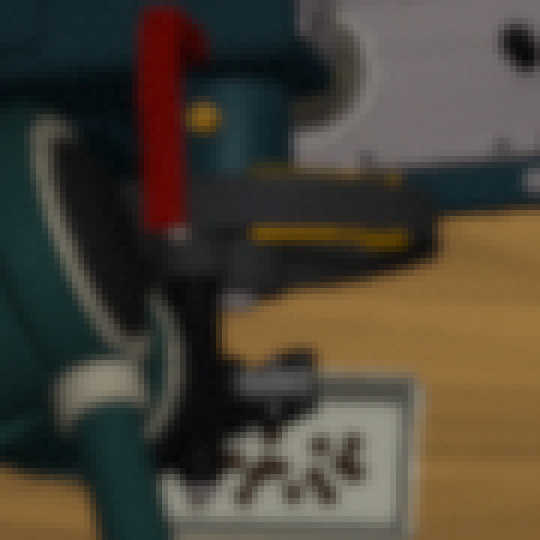

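View pics/s12.png

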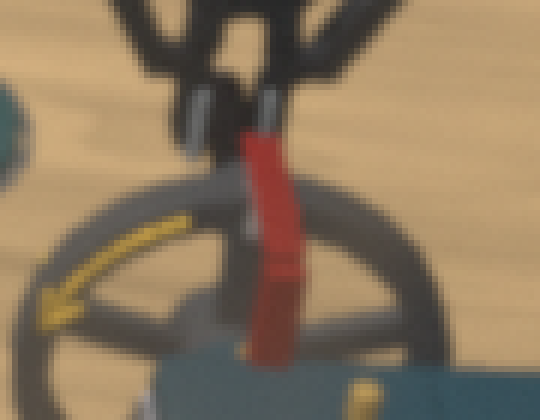

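Call:
{"api": "arm_command", "payload": {
  "series": [
    [[0,0,0,0,0,0,0],[0,0,0,0,0,0,0.6],[0,0,0,0,0,0,0.6],[0,0,0,0,0,0,0.6],[0,0,0,0,0,0,0.6],[0,0,0,-2,0,0,0.6],[0,0,0,-4,0,0,0.6],[0,0,0,-5,0,0,0.6],[0,0,0,-2,0,0,0.6],[0,0,0,0,0,0,0.6]]
  ]
}}

```text
time: 25.45
tool_pos: [0.4036, 0.2025, 0.4203]
tcp_rot: [-0.1, 1.57, 0.11]
wrist_force: [0.3, 0.8, 0.2]
width: 0.6
```

Run:
```python
from h import *
p,_,s=st(); print(s["time"],p,s["wrist_force"],s["width"]*85,lev(97.5)[0]); print(togo([.59,.11,.36]))
c=bot.camera_info("wrist");q,d=bot.read_camera("wrist"); cv2.imwrite("pics/w13.png",q);np.savez("w13.npz",q=q,d=d,K=c["K"],E=c["extrinsics"])
P=pts(d,c); g=q.max(2)
for v in range(160,235,6):
    cols=[u for u in range(240,290) if g[v,u]<60]
    if cols:
        a=P[v,int(round(np.mean(cols)))]; print(v,len(cols),a,a[:2]@X,a[:2]@Y)
```

```text
25.45 [0.4036 0.2025 0.4203] [0.2527 0.7542 0.1765] 50.996184225210136 [ 0.0032 -0.0012 -0.0066]
[  5.9282 -11.6993  17.2407]
160 1 [0.4149 0.2402 0.0124] 0.44275554728970157 0.18402580934903504
166 20 [0.3787 0.2002 0.2899] 0.4015466365227416 0.14906064796596494
172 22 [0.3841 0.2009 0.2891] 0.40704426798476034 0.1490877943074078
178 22 [0.3893 0.2017 0.2897] 0.4123379878646142 0.14910540026523772
184 21 [0.3946 0.2015 0.2907] 0.4175595696643217 0.14823303227999043
190 22 [0.3999 0.2031 0.2911] 0.4229594862592907 0.1491384986246021
196 22 [0.4054 0.2038 0.2911] 0.4285163503092534 0.14916038450937882
202 21 [0.4116 0.2038 0.2897] 0.4346324630560842 0.14828829288961362
208 22 [0.4166 0.2053 0.2912] 0.439842168428902 0.14920527385911986
214 41 [0.424  0.2169 0.283 ] 0.44863268193718814 0.15966460639120544
220 44 [0.4597 0.2255 0.2047] 0.4851909461513428 0.1635687599693986
226 50 [0.4594 0.2258 0.2246] 0.4849344400805669 0.163879249306492
232 44 [0.4421 0.2185 0.2834] 0.46683999279215616 0.15895704700174182
```

View pics/w13.png

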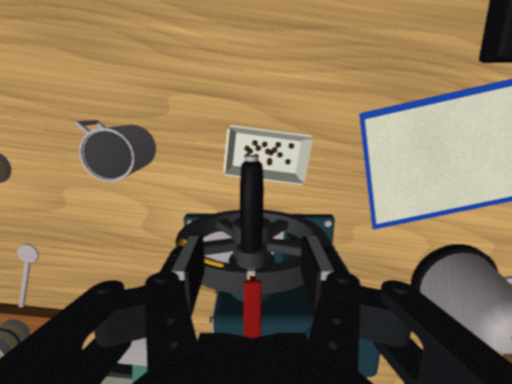

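Call:
{"api": "arm_command", "payload": {
  "series": [
    [[0,0,-0.006,0,-1.5,2,0.6],[0,0,0,0,-2.5,3,0.6],[0,0,0,0,-2.5,4,0.6],[0,0,0,1,-2.5,4,0.6],[0,0,0,1.5,-1.5,3.5,0.6],[0,0,0,2,-0.5,2,0.6],[0,0,0,2,0,0,0.6],[0,0,0,0,0,0,0.6]]
  ]
}}

```text
time: 26.3
tool_pos: [0.6029, 0.1144, 0.3339]
tcp_rot: [-0.108, 1.589, 0.108]
wrist_force: [-0.1, 0.2, -0.6]
width: 0.599
```

Run:
```python
from h import *
p,_,s=st(); print(s["time"],p,s["wrist_force"],s["width"]*85,lev(97.5)[0]); print(togo([.6148,.1143,.067]))
```

```text
26.3 [0.6029 0.1144 0.3339] [-0.1106  0.1699 -0.6071] 50.941900261711396 [ 0.0059 -0.0209 -0.001 ]
[26.6559 -0.1996  1.7386]
```

Call:
{"api": "arm_command", "payload": {
  "series": [
    [[0.006,-0.012,0,2,-0.3,1.2,0.6],[0,-0.008,0,4,0,0.3,0.6],[0,0,0,4,0,0,0.6],[0,0,0,4,0,0,0.6],[0,0,0,3,0,0,0.6],[0,0,0,1,0,0,0.6],[0,0,0,0,0,0,0.6]]
  ]
}}

```text
time: 27.0
tool_pos: [0.6135, 0.1146, 0.1465]
tcp_rot: [-0.103, 1.572, 0.105]
wrist_force: [-0.6, 0.0, -0.4]
width: 0.6
```

Run:
```python
from h import *
p,_,s=st(); print(s["time"],p,s["wrist_force"],s["width"]*85,lev(97.5)[0]); print(togo([.6148,.1143,.067]))
q,d=bot.read_camera("wrist"); cv2.imwrite("pics/w14.png",q)
```

```text
27.0 [0.6135 0.1146 0.1465] [-0.578   0.0117 -0.3577] 51.02640196016396 [ 0.0019 -0.004  -0.0014]
[ 7.9535 -0.0625  0.1538]
```

View pics/w14.png

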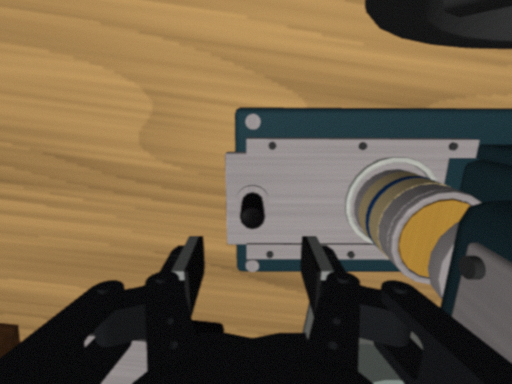

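Lid is flush with the rim, and the knob at (252,212) is centred between the fingers. Next I descend and grip it.

Call:
{"api": "arm_command", "payload": {
  "series": [
    [[0.002,-0.004,-0.001,2,-0.1,0.1,0.6],[0,0,0,2.5,0,0,0.6],[0,0,0,2,0,0,0.6],[0,0,0,0.8,0,0,0.6],[0,0,0,0,0,0,0.6]]
  ]
}}

```text
time: 27.55
tool_pos: [0.625, 0.1159, 0.0868]
tcp_rot: [-0.101, 1.545, 0.105]
wrist_force: [-0.3, -0.7, 0.7]
width: 0.599
```

Run:
```python
from h import *
p,_,s=st(); print(s["time"],p,s["wrist_force"],s["width"]*85,lev(97.5)[0]); print(togo([.6148,.1143,.067]))
```

```text
27.55 [0.625  0.1159 0.0868] [-0.3329 -0.7075  0.6587] 50.93938434190181 [ 0.0007  0.0234 -0.0007]
[ 1.9504 -0.0284 -1.0798]
```

Call:
{"api": "arm_command", "payload": {
  "series": [
    [[0,0.015,0,0.8,0,-0.8,0.6],[0,0.01,0,0.8,0,-0.4,0.6],[0,0,0,0.5,0,0,0.6],[0,0,0,0,0,0,0.6]]
  ]
}}

```text
time: 27.95
tool_pos: [0.6159, 0.1149, 0.0694]
tcp_rot: [-0.103, 1.564, 0.104]
wrist_force: [0.6, -0.1, 0.2]
width: 0.602
```

Run:
```python
from h import *
p,_,s=st(); print(s["time"],p,s["wrist_force"],s["width"]*85,lev(97.5)[0]); print(togo([.6148,.1143,.067]))
```

```text
27.95 [0.6159 0.1149 0.0694] [ 0.5652 -0.0763  0.2341] 51.15493348656513 [ 0.0008  0.0044 -0.0008]
[ 0.2438 -0.0423 -0.119 ]
```

Call:
{"api": "arm_command", "payload": {
  "series": [
    [[0,0.004,0,0.1,0,-0.2,0],[0,0,0,0,0,0,0],[0,0,0,0,0,0,0],[0,0,0,0,0,0,0],[0,0,0,0,0,0,0],[0,0,0,0,0,0,0]]
  ],
  "newtons": 40
}}

```text
time: 28.55
tool_pos: [0.6142, 0.1147, 0.0689]
tcp_rot: [-0.103, 1.568, 0.104]
wrist_force: [-0.1, -0.3, -0.5]
width: 0.194
```

Run:
```python
from h import *
p,_,s=st(); print(s["time"],p,s["wrist_force"],s["width"]*85,lev(97.5)[0]); print(togo([.6148,.1143,.067]))
```

```text
28.55 [0.6142 0.1147 0.0689] [-0.0734 -0.3385 -0.4614] 16.526120358184457 [ 0.0008  0.0008 -0.0009]
[ 0.1878 -0.0465  0.0592]
```

Call:
{"api": "arm_command", "payload": {
  "series": [
    [[0,0,0,0,-0.6,0,0],[0,0,0,0,-1,0,0],[0,0,0,0,-1.3,0,0],[0,0,0,0,-1.5,0,0],[0,0,0,0,-1.5,0,0],[0,0,0,0,-1.5,0,0],[0,0,0,0,-1.5,0,0],[0,0,0,0,-1.2,0,0],[0,0,0,0,-0.8,0,0],[0,0,0,0,-0.6,0,0]]
  ]
}}

```text
time: 29.55
tool_pos: [0.6302, -0.0091, 0.0689]
tcp_rot: [-0.1, 1.568, 0.105]
wrist_force: [0.4, 3.8, 0.1]
width: 0.196
```

Run:
```python
from h import *
p,_,s=st(); print(s["time"],p,s["wrist_force"],s["width"]*85,lev(97.5)[0]); print(togo([.6142,.1147,.0689]))
```

```text
29.55 [ 0.6302 -0.0091  0.0689] [0.4385 3.7838 0.0751] 16.696808699878442 [-0.0008  0.0009 -0.0029]
[ 0.0318 12.4824  0.024 ]
```

Call:
{"api": "arm_command", "payload": {
  "series": [
    [[0,0,0,0,-0.7,0,0],[0,0,0,0,-0.6,0,0],[0,0,0,0,-0.5,0,0]]
  ]
}}

```text
time: 29.85
tool_pos: [0.6321, -0.0243, 0.0688]
tcp_rot: [-0.092, 1.569, 0.109]
wrist_force: [-2.5, 30.4, 4.4]
width: 0.2
```

Run:
```python
from h import *
p,_,s=st(); print(s["time"],p,s["wrist_force"],s["width"]*85,lev(97.5)[0]); print(togo([.6142,.1147,.0689]))
```

```text
29.85 [ 0.6321 -0.0243  0.0688] [-2.4879 30.3824  4.4461] 16.957931937610294 [-0.0035  0.0002 -0.0108]
[ 0.1418 14.018  -0.0058]
```

Call:
{"api": "arm_command", "payload": {
  "series": [
    [[0,0,0,0,0,0,0],[0,0,0,0,0,0,0],[0,0,0,0,0,0,0.6],[0,0,0,0,0,0,0.6],[0,0,0,0,0,0,0.6],[0,0,0,0,0,0,0.6],[0,0,0,-2,0,0,0.6],[0,0,0,-4,0,0,0.6],[0,0,0,-5,0,0,0.6],[0,0,0,-4,-2,0,0.6]]
  ]
}}

```text
time: 30.85
tool_pos: [0.629, -0.0453, 0.2128]
tcp_rot: [-0.094, 1.588, 0.112]
wrist_force: [0.9, -0.8, 0.7]
width: 0.602
```

Call:
{"api": "arm_command", "payload": {
  "series": [
    [[0,0,0,-2,-3,-3,0.6],[0,0,0,0,-4,-3,0.6],[0,0,0,0,-2,-1,0.6],[0,0,0,0,0,0,0.6],[0,0,0,0,0,0,0.6]]
  ]
}}

```text
time: 31.35
tool_pos: [0.576, -0.1502, 0.2457]
tcp_rot: [-0.099, 1.568, 0.106]
wrist_force: [-0.1, 0.7, 0.1]
width: 0.601
```

Run:
```python
from h import *
p,_,s=st(); print(s["time"],p,s["wrist_force"],s["width"]*85)
for n in ("wrist","scene","top"):
    c=bot.camera_info(n);q,d=bot.read_camera(n); cv2.imwrite(f"pics/{n}15.png",q); cv2.imwrite(f"{n}15raw.png",q); np.save(f"{n}15.npy",d)
    P=pts(d,c)
    if n!="wrist":
        m=(np.linalg.norm(P[...,:2]-[.6165,.0908],axis=2)<.022)&(P[...,2]>.09); print(n,"lid z",np.median(P[m][:,2]),m.sum())
        mk=(np.linalg.norm(P[...,:2]-[.6165,.0908],axis=2)<.034)&(P[...,2]>.09); print(np.median(P[mk],0))
q,d=bot.read_camera("scene"); cv2.imwrite("pics/s15.png",cv2.resize(q[130:310,240:460],None,fx=3.3,fy=3.3,interpolation=3))
```

```text
31.35 [ 0.576  -0.1502  0.2457] [-0.0914  0.6673  0.1137] 51.0914564214422
scene lid z 0.10684786549526026 167
[0.6254 0.0917 0.1063]
top lid z 0.10581903457033415 168
[0.6179 0.0899 0.1056]
```

View pics/s15.png

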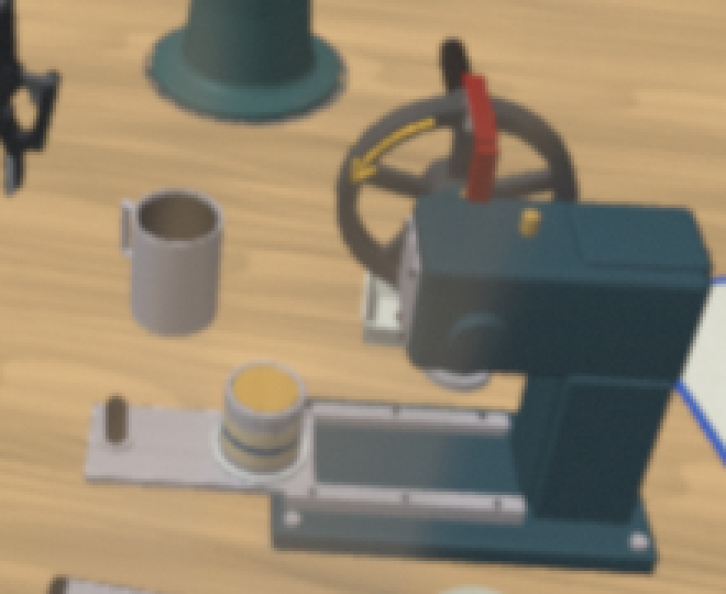

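View pics/wrist15.png

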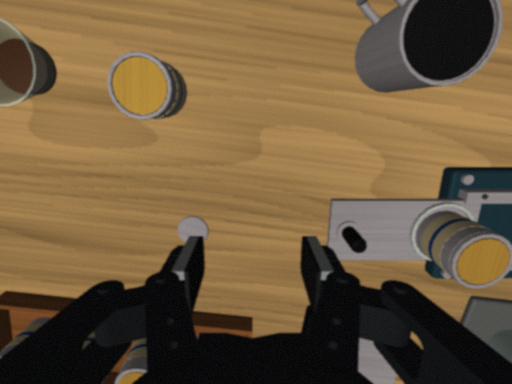

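View pics/top15.png

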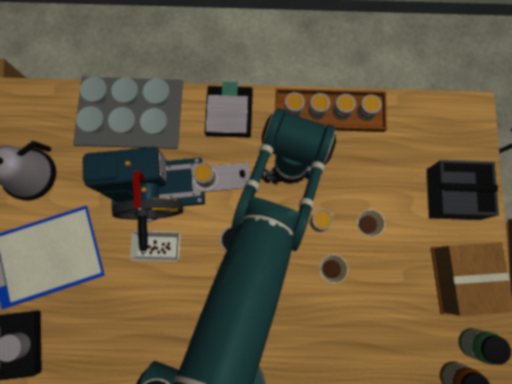

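```bash
python3 -c "
from workcell import bot
print(bot.finish_job())"
```

```text
the job is handed in; nothing more can be done
None
```

The tin is closed and stands upright in the ring on the fully drawn-out slide, with the gripper clear. I handed the job in at about 31.6 s.

**What I did:** I took the lid-up tin from between the two bowls and stood it in the ring. I pushed the slide home until it hit its stop (about 32 N), turned the wheel forward once round by its handle, then pulled the slide out to its front stop (about 30 N) and let go.

**Last checks:**
- **Lid:** it reads z ≈ 0.106 m in both fixed cameras, against 0.111 m when it stuck up. That is flush with the rim.
- **Wheel:** the handle is 149.1 mm along the press's y direction, measured from the wrist picture. The fitted axis is at 149.2 mm, so the wheel is at about 0. The white mark is under the pointer and the ram is up.
- **Slide:** the gripper moved 140 mm between the two stops, which is the full travel. I read this from the arm and did not measure it separately in the last pictures.
- **Other objects:** the bowls, closed tin, tray and spoon look unmoved in the last views. The jug is mostly hidden by the arm in the top view, but the scene view shows it standing in place.

The calibrated cameras disagreed by 3–4 mm in x, so I relied on close-up wrist views for the grasp and the placing. No check failed.

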